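# Set out the sample biscuits from the flip-cap tubes

## Task

Get the sample biscuits ready for inspection: flick open the cap of each tube in the rack that holds a biscuit, take the biscuit out and lay it flat on the sloped board, wholly inside the raised rim and not on another biscuit. Press every cap on the rack fully shut again, including that of any empty tube that stands ajar, and leave the bottle, brush and bowl where they are.

Things in the scene. Friction and masses are not known exactly. Their poses are not given: they have to be found in the camera images.
- rack: Fixed aluminium rack (foot 100 x 350 mm) with four upright white tubes in a row, 70 mm diameter, rims 110 mm above the table. Origin: centre of the foot's underside; x towards the cap hinges (away from the robot), y along the row, z up. Tubes 1 to 4 at y = +132, +44, -44, -132 mm, x = 0. Yaw within 0.15 rad. Stands to the robot's left or right, the board on the other side.
- board_face: Fixed grey board sloping 20 degrees, low edge to the robot. Origin: centre of its surface, 64 mm above the table; x up the slope, y level, z out of the surface. A rim 6 mm high and 6 mm thick runs round it; surface inside the rim 168 (x) by 192 mm (y), room for 2 x 2 biscuits. Biscuits do not slide on it.
- cap1 (a joint): Clear flip cap of tube 1: 0 shut, 2.0 rad fully open (past upright). Dome 70 mm across, 34 mm high. Hinge axis along rack y, 39 mm beyond the tube axis (+x of rack), 110 mm above the table. Weak hinge friction (0.035 N m, under 1 N at the tab) holds it at any angle; no latch. May start ajar, up to 0.2.
- tab1 (a point): Grip point on the white thumb tab of cap 1, opposite the hinge: 96 mm from the hinge axis and 4.5 mm above its level when shut. Tab 16 mm wide (rack y), 7 mm thick, reaching 73 to 107 mm from the hinge axis. Moves with the cap; can be pinched across its width from above, shut or upright, free space below it when shut, and pivots between the fingers as the cap swings.
- biscuit1_mid (a point): Centre (half-way up) of a rigid round sandwich biscuit, 54 mm diameter, 20 mm thick, 25 to 50 g; z is its axis. Starts flat in the mouth of tube 1, on a plug whose top is 3 mm below the rim, so it stands 17 mm proud of the rim under the cap and can be gripped across its diameter there. None: tube 1 is empty.
- biscuit1: The same biscuit 1; this origin is the centre of its underside as it starts.
- cap2 (a joint): Clear flip cap of tube 2: 0 shut, 2.0 rad fully open (past upright). Dome 70 mm across, 34 mm high. Hinge axis along rack y, 39 mm beyond the tube axis (+x of rack), 110 mm above the table. Weak hinge friction (0.035 N m, under 1 N at the tab) holds it at any angle; no latch. May start ajar, up to 0.2.
- tab2 (a point): Grip point on the white thumb tab of cap 2, opposite the hinge: 96 mm from the hinge axis and 4.5 mm above its level when shut. Tab 16 mm wide (rack y), 7 mm thick, reaching 73 to 107 mm from the hinge axis. Moves with the cap; can be pinched across its width from above, shut or upright, free space below it when shut, and pivots between the fingers as the cap swings.
- biscuit2_mid (a point): Centre (half-way up) of a rigid round sandwich biscuit, 54 mm diameter, 20 mm thick, 25 to 50 g; z is its axis. Starts flat in the mouth of tube 2, on a plug whose top is 3 mm below the rim, so it stands 17 mm proud of the rim under the cap and can be gripped across its diameter there. None: tube 2 is empty.
- biscuit2: The same biscuit 2; this origin is the centre of its underside as it starts.
- cap3 (a joint): Clear flip cap of tube 3: 0 shut, 2.0 rad fully open (past upright). Dome 70 mm across, 34 mm high. Hinge axis along rack y, 39 mm beyond the tube axis (+x of rack), 110 mm above the table. Weak hinge friction (0.035 N m, under 1 N at the tab) holds it at any angle; no latch. May start ajar, up to 0.2.
- tab3 (a point): Grip point on the white thumb tab of cap 3, opposite the hinge: 96 mm from the hinge axis and 4.5 mm above its level when shut. Tab 16 mm wide (rack y), 7 mm thick, reaching 73 to 107 mm from the hinge axis. Moves with the cap; can be pinched across its width from above, shut or upright, free space below it when shut, and pivots between the fingers as the cap swings.
- biscuit3_mid (a point): Centre (half-way up) of a rigid round sandwich biscuit, 54 mm diameter, 20 mm thick, 25 to 50 g; z is its axis. Starts flat in the mouth of tube 3, on a plug whose top is 3 mm below the rim, so it stands 17 mm proud of the rim under the cap and can be gripped across its diameter there. None: tube 3 is empty.
- biscuit3: The same biscuit 3; this origin is the centre of its underside as it starts.
- cap4 (a joint): Clear flip cap of tube 4: 0 shut, 2.0 rad fully open (past upright). Dome 70 mm across, 34 mm high. Hinge axis along rack y, 39 mm beyond the tube axis (+x of rack), 110 mm above the table. Weak hinge friction (0.035 N m, under 1 N at the tab) holds it at any angle; no latch. May start ajar, up to 0.2.
- tab4 (a point): Grip point on the white thumb tab of cap 4, opposite the hinge: 96 mm from the hinge axis and 4.5 mm above its level when shut. Tab 16 mm wide (rack y), 7 mm thick, reaching 73 to 107 mm from the hinge axis. Moves with the cap; can be pinched across its width from above, shut or upright, free space below it when shut, and pivots between the fingers as the cap swings.
- biscuit4_mid (a point): Centre (half-way up) of a rigid round sandwich biscuit, 54 mm diameter, 20 mm thick, 25 to 50 g; z is its axis. Starts flat in the mouth of tube 4, on a plug whose top is 3 mm below the rim, so it stands 17 mm proud of the rim under the cap and can be gripped across its diameter there. None: tube 4 is empty.
- biscuit4: The same biscuit 4; this origin is the centre of its underside as it starts.
- sanitiser: Bystander, not to be moved: white bottle, 64 mm diameter, 170 mm tall, at the robot's far left; origin under its centre.
- belt_brush: Bystander, not to be moved: hand brush lying at the robot's far right; origin under its middle.
- scrap_tub: Bystander, not to be moved: steel bowl, 110 mm across, 80 mm high, at the robot's far right; origin under its centre.

How it is judged:
At the end, for the whole second after the job is handed in: Each biscuit present lies at rest, flat on the sloped board (within 0.08 rad, centre 6 to 13.5 mm above it), its centre within 61 mm (board x) and 73 mm (board y) of the board's centre; all four caps are shut to within 0.06 rad (value of joint each of cap1, cap2, cap3, cap4 below 0.06 rad and x of biscuit1_mid in the frame of board_face between -0.061 and 0.061 m and y of biscuit1_mid in the frame of board_face between -0.073 and 0.073 m and z of biscuit1_mid in the frame of board_face between 0.006 and 0.0135 m and angle between the z axis of each of biscuit1_mid, biscuit2_mid, biscuit3_mid, biscuit4_mid and the z axis of board_face, either way round below 0.08 rad and linear speed of each of biscuit1, biscuit2, biscuit3, biscuit4 below 0.02 m/s and x of biscuit2_mid in the frame of board_face between -0.061 and 0.061 m and y of biscuit2_mid in the frame of board_face between -0.073 and 0.073 m and z of biscuit2_mid in the frame of board_face between 0.006 and 0.0135 m and x of biscuit3_mid in the frame of board_face between -0.061 and 0.061 m and y of biscuit3_mid in the frame of board_face between -0.073 and 0.073 m and z of biscuit3_mid in the frame of board_face between 0.006 and 0.0135 m and x of biscuit4_mid in the frame of board_face between -0.061 and 0.061 m and y of biscuit4_mid in the frame of board_face between -0.073 and 0.073 m and z of biscuit4_mid in the frame of board_face between 0.006 and 0.0135 m); the robot touches nothing.
It fails at once if the white bottle is pushed away by more than 40 mm (distance of sanitiser from where it was at the start of the episode above 0.04 m).
It fails at once if the brush is pushed away by more than 40 mm (distance of belt_brush from where it was at the start of the episode above 0.04 m).
It fails at once if the steel bowl is pushed away by more than 40 mm (distance of scrap_tub from where it was at the start of the episode above 0.04 m).
Of biscuit1, biscuit2, biscuit3, biscuit4 only 2 to 3 are there at a start; the rules pass over those that are not, and their reading is None.
At some moment in a run one of biscuit1, biscuit2, biscuit3, biscuit4 may be knocked a few centimetres aside while the robot is not near it.
Once in a run the grip may slacken for a moment while it holds something.
It also fails if it takes over 210 s, if anything falls off the work surface, if the arm or the gripper's body presses on something with over 40 N, if the wrist force passes 120 N, or if a joint passes its speed limit or range.

## Robot

A 6-joint arm with a two-finger parallel gripper is mounted at the origin on the work surface. World frame = base frame: x ahead of the robot, y to its left, z up, the work surface at z = 0. Lengths are in m, angles in rad, forces in N, time in s.
With the tool pointing down it reaches from about 0.35 to 0.85 m from the base axis. Payload 8.1 kg.
Tool frame: the origin (TCP) lies midway between the tips of the shut fingers; the grasp point (between the pads) lies 19 mm behind it (arm.grasp_offset is the distance from the TCP to the grasp point, in m); z points along the fingers, y is the direction in which the jaws open and shut (so a half turn about z gives the same grasp; the last joint's range is limited). The gripper opens to 93 mm and grips with 3 to 60 N. Pads are 15 mm wide; open, the fingers measure 128 mm over their backs; the gripper's body (75 mm by 188 mm) begins 65 mm behind the grasp point.
Start: joints at [-1.2, 0.13, 1.488, -0, 1.523, -0.085], TCP at [0.264, -0.539, 0.219] pointing down, gripper open.
Joint ranges: [-2.96, 2.96], [-0.89, 2.26], [0.02, 2.5], [-1.34, 4.48], [0, 2.73], [-2.66, 2.66]. Speed limits (rad/s): [2.39, 2.39, 2.79, 3.14, 3.14, 3.14].

## Interface

Orientations are given as [roll, pitch, yaw] about the fixed x, y, z axes, in that order (R = Rz(yaw) Ry(pitch) Rx(roll)).
In Python, from plant import arm gives the robot as it stands. The module is installed in compiled form; this text tells all that it offers.
- The arm moves only by the shell command python3 -m creep 'ROWS' [FORCE]. ROWS is JSON, a list of rows, each a list of 5 numbers: the shift along the tool's x, y, z in m, then the turn about the tool's z in rad, then the closure in counts, from 0 (fully open) to 255 (shut). In form: [[dx, dy, dz, spin, claw], ...]. A call has 1 to 10 rows; each row shifts and turns the commanded pose from where the row before left it, along the tool's axes as they then stand; what a row does not reach is not made up. A row lasts 1/12 s, in which the tool goes at most 41.7 mm and 7.16 degrees, less where a joint would pass 70% of its speed; a pose out of reach is approached as far as the arm can. A call is refused whole if a number of a shift passes 0.0417 or a number of a turn 0.125, either way. A call with a gripper value outside its range is refused whole. The fingers move at their own pace and stop on an object; FORCE is the grip in N (left out, the last holds). Time passes only in rows, so rows that do not move let the fingers close. It gives the time, the measured TCP pose, the force and the opening at its end, in the units of the state.
- arm.state(): the state, without advancing time (a new reading comes with each control period).
- arm.read_camera(name): name is "scene" or "top" or "wrist"; returns a dict with "frame" (420x560x3 uint8, blue, green, red), "fx", "fy", "cx", "cy" (pixels), "world_from_camera" (4x4, takes a point from camera to world coordinates). Camera axes: x right, y down, z forward; pixel columns grow to the right and rows downward; lengths in m; the calibration is good to about 2 mm. A picture is of the moment at which its call begins. There is no depth.
- arm.finish_job(): hands the job in, once; it reports no verdict.
The state is a dict: "time": time; "qpos": joint angles; "qvel": joint speeds; "joint_torque": joint torques, N m; "ee_pos": TCP position; "tool_rot": TCP orientation; "ft_force": force on the tool from outside, world axes, zero at the start; "torque": the same for the moment, N m; "grip_width": opening from 0.0 (shut) to 1.0 (fully open).
Only numpy, scipy, OpenCV 4.12 (cv2) and the standard library are available. Lean on these libraries where they do the work, as an engineer would, in place of code of your own. Each camera call takes 0.05 s, during which the arm holds its last target.

## Working session

There is one attempt and no reset: what is moved stays moved. The work goes in short steps, Python scripts to look and compute and a shell command to move; the robot and the scene stay as the last step left them, time stands still between calls to the robot, and variables do not carry over. Pictures are saved under pics/ and viewed, and the job is handed in when it is done.

```bash
mkdir -p pics; ls; cat > h.py <<'E'
import numpy as np, cv2
from plant import arm
def snap(n,fn):
    c=arm.read_camera(n); cv2.imwrite('pics/'+fn,c['frame']); np.savez('pics/'+fn[:-4]+'.npz',T=c['world_from_camera'],k=[c['fx'],c['fy'],c['cx'],c['cy']],frame=c['frame']); return c
def load(fn):
    d=np.load('pics/'+fn+'.npz'); return d['T'],d['k'],d['frame']
def ray(T,k,u,v):
    d=np.array([(u-k[2])/k[0],(v-k[3])/k[1],1.]); return T[:3,3],T[:3,:3]@d
def onz(T,k,u,v,z):
    o,d=ray(T,k,u,v); return o+d*(z-o[2])/d[2]
def tri(rs):
    A=np.zeros((3,3));b=np.zeros(3)
    for o,d in rs:
        d=d/np.linalg.norm(d);P=np.eye(3)-np.outer(d,d);A+=P;b+=P@o
    p=np.linalg.solve(A,b)
    return p,[np.linalg.norm((np.eye(3)-np.outer(d,d)/(d@d))@(p-o)) for o,d in rs]
def proj(T,k,p):
    q=np.linalg.inv(T)@np.append(p,1); return k[0]*q[0]/q[2]+k[2],k[1]*q[1]/q[2]+k[3]
E
python3 - <<'E'
from h import *
for n in ['scene','top','wrist']:
    c=snap(n,n+'0.png'); print(n,c['fx'],c['cx'],c['cy'],np.round(c['world_from_camera'],3).tolist())
print(arm.state(),arm.grasp_offset)
E
```

```text
pics
scene 479.667183364237 271.77452415160633 211.4629506034453 [[-0.511, 0.671, -0.537, 1.271], [0.859, 0.397, -0.322, 0.443], [-0.003, -0.626, -0.78, 1.158], [0.0, 0.0, 0.0, 1.0]]
top 498.6492041455806 279.72734145143806 207.2863374799253 [[0.015, -0.994, 0.109, 0.383], [-1.0, -0.015, -0.003, -0.019], [0.005, -0.109, -0.994, 1.469], [0.0, 0.0, 0.0, 1.0]]
wrist 375.96844871719554 282.64283345363265 211.47582889227883 [[0.44, -0.862, -0.251, 0.335], [-0.898, -0.424, -0.121, -0.505], [-0.002, 0.278, -0.961, 0.383], [0.0, 0.0, 0.0, 1.0]]
{'time': 0.15, 'qpos': array([-1.20039130e+00,  1.30983145e-01,  1.48901516e+00, -9.20700917e-06,
        1.52298701e+00, -8.54102177e-02]), 'qvel': array([-3.58852243e-04, -2.55527176e-03, -4.28740612e-03, -2.26013557e-03,
        2.36747229e-05, -1.03443110e-04]), 'joint_torque': array([ 2.61196146e-03, -5.60476971e+01, -4.92334092e+01,  7.69761088e-02,
        3.04466730e-02, -7.41785198e-05]), 'ee_pos': array([ 0.26397281, -0.53833595,  0.2178388 ]), 'tool_rot': array([-3.14020428e+00, -1.09640708e-04,  4.55815616e-01]), 'ft_force': array([-0.30629718,  0.48898552, -0.5339863 ]), 'torque': array([-0.00588869,  0.0190943 ,  0.00860495]), 'grip_width': 0.999949631533712} 0.0188
```

View pics/scene0.png

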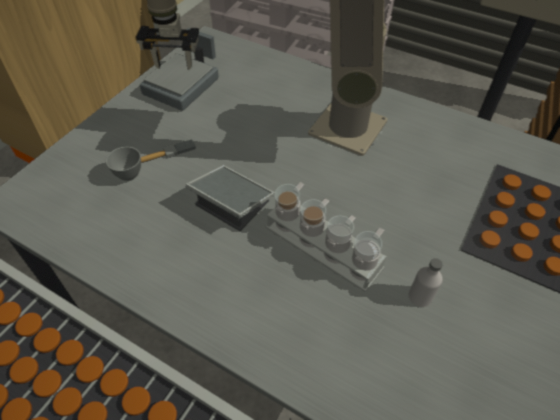

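View pics/top0.png

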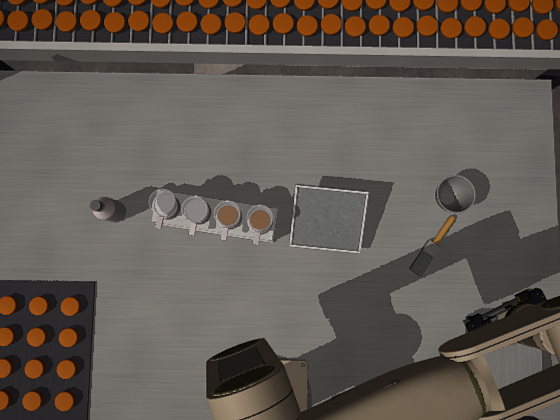

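View pics/wrist0.png

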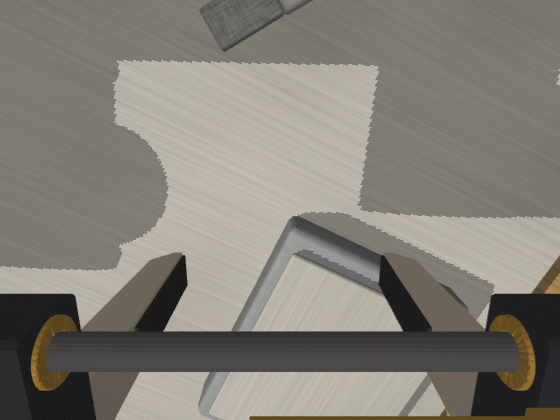

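Rack on the left (px 150–278, 190–240 in top), with brown biscuits seen in tubes 3 (229,215) and 4 (260,219). Tubes 1 and 2 look empty, and the board is at (330,218). I'll zoom in.

```bash
python3 - <<'E'
from h import *
a=load('top0')[2][170:270,140:380]; b=load('scene0')[2][160:290,180:400]
cv2.imwrite('pics/z1.png',cv2.resize(a,(720,300),interpolation=cv2.INTER_CUBIC)); cv2.imwrite('pics/z2.png',cv2.resize(b,(770,455),interpolation=cv2.INTER_CUBIC))
E
```

```text
(no output)
```

View pics/z1.png

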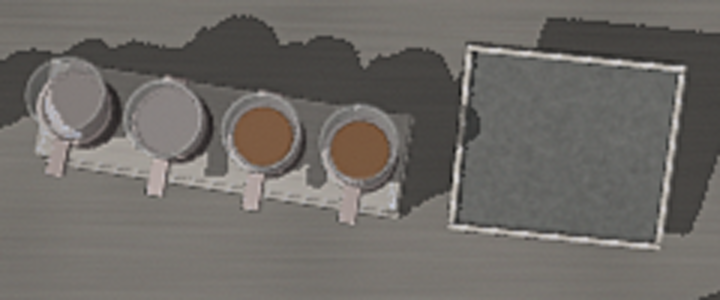

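View pics/z2.png

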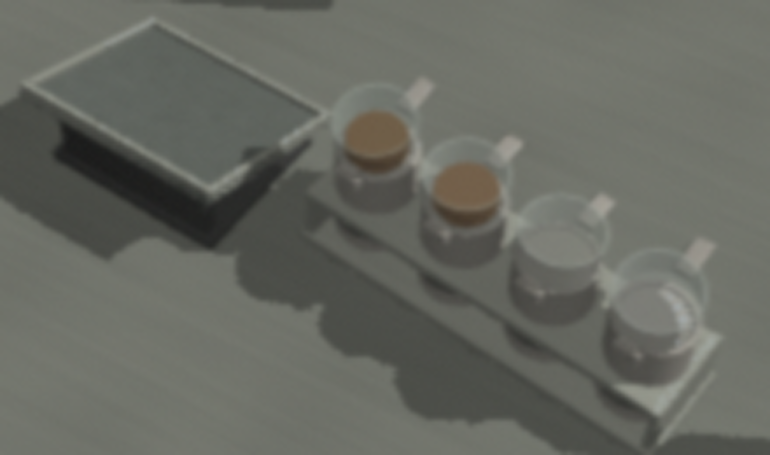

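Biscuits are in tubes 3 and 4, tubes 1 and 2 are empty, and cap 1 stands ajar. Next I measure the positions.

```bash
python3 - <<'E'
from h import *
V={}
for n,roi in [('top0',(150,255,145,290)),('scene0',(175,275,260,400))]:
    T,k,f=load(n); hsv=cv2.cvtColor(f,cv2.COLOR_BGR2HSV).astype(int)
    br=((hsv[...,1]>80)&(hsv[...,0]<20)&(hsv[...,2]>50)).astype('uint8')
    b,g,r=[f[...,i].astype(int) for i in range(3)]
    tb=((r-g>12)&(r>120)&(hsv[...,1]<70)).astype('uint8')
    for nm,m in [('br',br),('tab',tb)]:
        M=np.zeros_like(m);M[roi[0]:roi[1],roi[2]:roi[3]]=m[roi[0]:roi[1],roi[2]:roi[3]]
        nn,l,s,c=cv2.connectedComponentsWithStats(M)
        print(n,nm,[(s[i,4],s[i,:4].tolist(),c[i].round(1).tolist()) for i in range(1,nn) if s[i,4]>8])
T,k,f=load('top0')
print(f[222,195],f[233,193],f[210,195], f[232,228])
E
```

```text
top0 br [(np.int32(294), [218, 206, 20, 19], [227.3, 215.0]), (np.int32(285), [250, 211, 20, 18], [259.6, 219.5])]
top0 tab [(np.int32(38), [156, 217, 7, 12], [158.9, 222.3]), (np.int32(49), [190, 223, 6, 12], [192.2, 228.2]), (np.int32(46), [221, 228, 7, 12], [224.0, 233.2]), (np.int32(44), [254, 232, 6, 12], [256.3, 237.4])]
scene0 br [(np.int32(137), [280, 193, 16, 11], [287.1, 197.8]), (np.int32(30), [282, 204, 13, 5], [288.3, 206.1]), (np.int32(153), [305, 207, 17, 12], [312.9, 212.8]), (np.int32(32), [307, 220, 14, 4], [313.3, 221.5])]
scene0 tab []
[125 127 130] [177 179 192] [130 132 138] [147 155 159]
```

```bash
python3 - <<'E'
from h import *
T1,k1,_=load('top0');T2,k2,_=load('scene0')
P={'b3':((227.5,215),(312.9,212.8)),'b4':((259.6,219.5),(287.1,197.8)),
't1':((158.9,222.3),(379.7,231.4)),'t2':((192.2,228.2),(351.7,219.1)),'t3':((224,233.2),(325.4,202.6)),'t4':((256.3,237.4),(300.3,186.3)),
'TL':((296.7,185.7),(240.9,215.1)),'TR':((368.3,192.3),(187.1,184.6)),'BR':((359.7,252),(223.7,165.7)),'BL':((290.7,245.7),(273.1,192.9))}
R={}
for n,(a,b) in P.items():
    p,e=tri([ray(T1,k1,*a),ray(T2,k2,*b)]); R[n]=p; print(n,p.round(4),np.round(e,4))
c=sum(R[q] for q in['TL','TR','BR','BL'])/4
print('board c',c, 'w',np.linalg.norm(R['TL']-R['TR']),np.linalg.norm(R['BL']-R['BR']),np.linalg.norm(R['TL']-R['BL']),np.linalg.norm(R['TR']-R['BR']))
x=(R['TL']+R['TR']-R['BL']-R['BR']);print('yaw',np.arctan2(x[1],x[0]),'slope',np.arctan2(x[2],np.hypot(*x[:2])))
d=R['t1']-R['t4'];print('rack yaw',np.arctan2(-d[0],d[1]),np.linalg.norm(d)); d=R['b3']-R['b4'];print(np.linalg.norm(d),np.arctan2(-d[0],d[1]))
E
```

```text
b3 [0.5072 0.1173 0.1259] [0.0002 0.0002]
b4 [0.4964 0.0299 0.1263] [0.0005 0.0005]
t1 [0.483  0.3004 0.1381] [0.0015 0.0015]
t2 [0.4694 0.2148 0.1197] [0.0024 0.0024]
t3 [0.4568 0.1278 0.1242] [0.0023 0.0023]
t4 [0.4461 0.0406 0.1328] [0.0029 0.0029]
TL [ 0.5941 -0.0679  0.0912] [0.0026 0.0026]
TR [ 0.5787 -0.2686  0.092 ] [0.0018 0.0018]
BR [ 0.414  -0.254   0.0343] [0.0013 0.0013]
BL [ 0.4297 -0.0567  0.0305] [0.0004 0.0004]
board c [ 0.50415137 -0.16179678  0.06203281] w 0.2012543819830755 0.19796813672374552 0.17557953872254137 0.17514706245462622
yaw -0.0782525608400699 slope 0.3444310055745277
rack yaw -0.1412839987175275 0.26243895408528495
0.08803532859344616 -0.12261430164493513
```

Everything agrees with the text: biscuit tops ≈0.126 m (expected 0.127), slope 0.344 (expected 0.349), board 0.200 × 0.175 m (outer 0.204 × 0.180). Moving the wrist camera over the rack.

```bash
python3 -m creep '[[0.022,-0.0237,-0.01,0,0],[0.022,-0.0237,-0.01,0,0],[0.022,-0.0237,-0.01,0,0],[0.022,-0.0237,-0.01,0,0],[0.022,-0.0237,-0.01,0,0],[0.022,-0.0237,-0.01,0,0],[0.022,-0.0237,-0.01,0,0],[0.022,-0.0237,-0.01,0,0],[0.022,-0.0237,-0.01,0,0],[0.022,-0.0237,-0.01,0,0]]' 5
python3 -m creep '[[0.022,-0.0237,0,0,0],[0.022,-0.0237,0,0,0],[0.022,-0.0237,0,0,0],[0.022,-0.0237,0,0,0],[0.022,-0.0237,0,0,0],[0.022,-0.0237,0,0,0],[0.022,-0.0237,0,0,0],[0.022,-0.0237,0,0,0],[0.022,-0.0237,0,0,0],[0.022,-0.0237,0,0,0]]'
python3 -m creep '[[0,0,0,0.12,0],[0,0,0,0.12,0],[0,0,0,0.12,0],[0,0,0,0.12,0],[0,0,0,0.10,0],[0,0,0,0,0],[0,0,0,0,0]]'
```

```text
time: 0.98
ee_pos: [0.3573, -0.2275, 0.3189]
tool_rot: [-3.142, -0.0, 0.456]
ft_force: [-0.1, -0.3, 0.2]
grip_width: 1.003
time: 1.82
ee_pos: [0.4506, 0.0822, 0.3185]
tool_rot: [3.142, 0.0, 0.456]
ft_force: [0.5, 0.5, 0.8]
grip_width: 1.002
time: 2.4
ee_pos: [0.4504, 0.0805, 0.3184]
tool_rot: [3.142, 0.0, -0.121]
ft_force: [0.2, -0.2, 0.7]
grip_width: 1.001
```

```bash
python3 -c "
from h import *
snap('wrist','w1.png')"
python3 -m creep '[[-0.005,-0.02,0,0,0],[-0.005,-0.02,0,0,0],[-0.005,-0.02,0,0,0],[-0.005,-0.02,0,0,0],[-0.005,-0.02,0,0,0],[-0.005,-0.02,0,0,0],[0,0,0,0,0],[0,0,0,0,0]]'
python3 -c "
from h import *
snap('wrist','w2.png')"
```

```text
time: 3.12
ee_pos: [0.4354, 0.2039, 0.3184]
tool_rot: [3.141, 0.0, -0.12]
ft_force: [0.1, -0.6, 0.0]
grip_width: 1.004
```

View pics/w1.png

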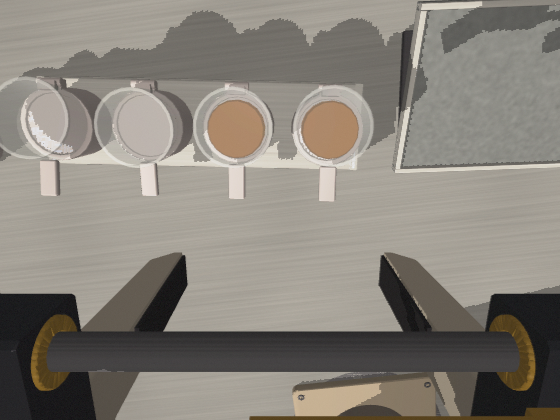

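View pics/w2.png

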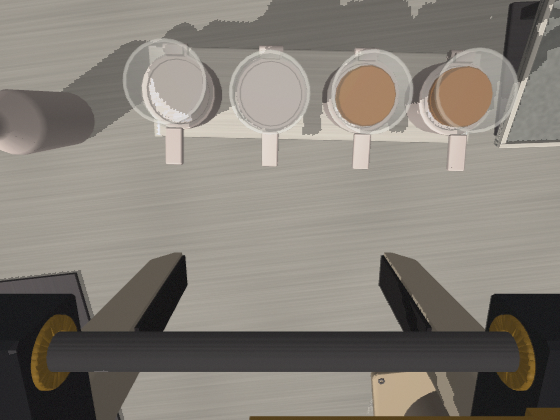

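Both views show biscuits in tubes 3 (w1 236,128; w2 365,96) and 4 (330,130; 461,97), cap 1 ajar, and tabs below each tube. Measuring from the two views.

```bash
cat > meas.py <<'E'
from h import *
def blobs(n,ymax=240):
    T,k,f=load(n); hsv=cv2.cvtColor(f,cv2.COLOR_BGR2HSV).astype(int)
    br=((hsv[...,1]>80)&(hsv[...,0]<20)&(hsv[...,2]>80)).astype('uint8')
    b,g,r=[f[...,i].astype(int) for i in range(3)]
    tb=((r-g>12)&(r>130)&(hsv[...,1]<70)).astype('uint8')
    o={}
    for nm,m,a in [('br',br,600),('tab',tb,200)]:
        m[ymax:]=0
        if nm=='br':
            m=cv2.morphologyEx(m,cv2.MORPH_OPEN,np.ones((5,5)))
        nn,l,s,c=cv2.connectedComponentsWithStats(m)
        o[nm]=sorted([(c[i].round(1).tolist(),int(s[i,4]),s[i,:4].tolist()) for i in range(1,nn) if s[i,4]>a])
    return T,k,o
E
python3 - <<'E'
from meas import *
for n in ['w1','w2']:
    T,k,o=blobs(n); print(n,o)
E
```

```text
w1 {'br': [([235.8, 128.5], 2527, [208, 100, 56, 58]), ([329.8, 129.3], 2505, [302, 102, 56, 56])], 'tab': [([48.1, 176.9], 444, [40, 161, 16, 35])]}
w2 {'br': [([365.8, 95.5], 2737, [337, 66, 58, 60]), ([464.7, 94.7], 2472, [439, 67, 53, 59])], 'tab': [([10.5, 147.4], 221, [0, 138, 29, 16]), ([173.1, 145.5], 502, [166, 128, 16, 36]), ([442.3, 103.9], 217, [435, 73, 26, 55]), ([456.8, 152.9], 514, [448, 135, 19, 36])]}
```

```bash
python3 - <<'E'
from meas import *
rois={'w1':[(50,178),(149,180),(237,181),(327,184)],'w2':[(174,146),(270,149),(361,151),(457,153)]}
pts={}
for n in rois:
    T,k,f=load(n)
    for i,(u,v) in enumerate(rois[n]):
        y0,x0=v-26,u-20
        p=f[y0:v+26,x0:u+20].astype(int); m=((p[...,2]-p[...,0]>5)&(p[...,2]>175)).astype('uint8')
        rg=(p[...,2]-p[...,1]); m=((rg>=6)&(p[...,2]>150)).astype('uint8')
        nn,l,s,c=cv2.connectedComponentsWithStats(m); j=1+np.argmax(s[1:,4])
        print(n,i+1,s[j],c[j].round(1), p[26,20])
        # tip edge centre: bottom row of the box; 
        r=cv2.minAreaRect(np.argwhere(l==j)[:,::-1].astype(np.float32)); print('   rect',np.round(r[0],1)+[x0,y0],np.round(r[1],1),r[2])
        pts[n,i]=np.array(r[0])+[x0,y0]
T1,k1,_=load('w1');T2,k2,_=load('w2')
for i in range(4):
    p,e=tri([ray(T1,k1,*pts['w1',i]),ray(T2,k2,*pts['w2',i])]);print('tab',i+1,p.round(4),np.round(e,4))
for nm,a,b in [('b3',(236,128.5),(365.5,95.5)),('b4',(330,129.3),(461.5,96.5))]:
    p,e=tri([ray(T1,k1,*a),ray(T2,k2,*b)]);print(nm,p.round(4),np.round(e,4))
    for T,k,q in((T1,k1,a),(T2,k2,b)):print(onz(T,k,*q,.127).round(4))
E
```

```text
w1 1 [  0   8  28  38 626] [16.4 26.1] [194 205 218]
   rect [ 42.8 178.4] [37.  26.2] 86.633544921875
w1 2 [  0   9  37  43 652] [18.6 29.1] [213 220 230]
   rect [146.1 185.5] [46.5 28.5] 71.56505584716797
w1 3 [  0   9  40  43 717] [17.4 27.5] [208 216 226]
   rect [234.1 184.2] [38.8 41.2] 7.594643592834473
w1 4 [  0   0  40  50 984] [21.1 22.2] [204 212 222]
   rect [326.5 182.5] [49. 39.] 90.0
w2 1 [   0    0   40   52 1010] [19.8 20.6] [193 203 216]
   rect [173.5 145.5] [51. 39.] 90.0
w2 2 [   0    0   40   52 1055] [19.  20.4] [204 213 224]
   rect [269.5 148.5] [51. 39.] 90.0
w2 3 [   0    0   40   46 1022] [18.9 18.8] [200 209 221]
   rect [360.5 147.5] [45. 39.] 90.0
w2 4 [   0    0   40   51 1086] [17.7 20.5] [192 200 215]
   rect [456.5 152. ] [50. 39.] 90.0
tab 1 [0.4887 0.2943 0.1489] [0.0002 0.0002]
tab 2 [0.4707 0.2109 0.1295] [0.0028 0.0028]
tab 3 [0.4618 0.1264 0.1307] [0.0026 0.0026]
tab 4 [0.4498 0.0379 0.1306] [0.0003 0.0003]
b3 [0.5101 0.1174 0.1208] [0.0001 0.0001]
[0.5104 0.1166 0.127 ]
[0.5102 0.1187 0.127 ]
b4 [0.4986 0.0292 0.1205] [0. 0.]
[0.4991 0.03   0.127 ]
[0.4989 0.0322 0.127 ]
```

The tab mask leaks into the background. I'll zoom in and pick the tip edges instead.

```bash
python3 - <<'E'
from meas import *
a=load('w1')[2][140:215,20:360]; b=load('w2')[2][110:185,150:490]
im=np.vstack([cv2.resize(x,None,fx=2.3,fy=3.9,interpolation=cv2.INTER_NEAREST) for x in (a,b)])
cv2.imwrite('pics/z3.png',im);print(im.shape)
rois={'w1':[(50,178),(149,180),(237,181),(327,184)],'w2':[(174,146),(270,149),(361,151),(457,153)]}
for n in rois:
    f=load(n)[2].astype(int)
    for u,v in rois[n]:
        lum=f.sum(2)/3; row=f[v+8,u-16:u+17]; col=f[v-30:v+30,u]
        print(n,u,'row B', (row[:,0]).tolist()); print('  R-B',(row[:,2]-row[:,0]).tolist());print('  col R-G',(col[:,2]-col[:,1]).tolist())
E
```

```text
(584, 782, 3)
w1 50 row B [153, 154, 152, 152, 152, 151, 162, 195, 198, 196, 196, 197, 196, 195, 194, 195, 195, 193, 195, 193, 195, 164, 128, 104, 88, 82, 142, 149, 150, 149, 151, 150, 153]
  R-B [15, 14, 15, 15, 15, 14, 16, 22, 21, 22, 23, 21, 22, 23, 24, 22, 23, 23, 22, 24, 23, 21, 16, 13, 9, 8, 14, 15, 14, 14, 14, 17, 14]
  col R-G [6, 7, 7, 6, 4, 6, 11, 12, 3, 5, 4, 5, 9, 14, 14, 13, 13, 14, 13, 14, 13, 14, 13, 13, 13, 13, 13, 13, 14, 14, 13, 15, 13, 14, 15, 13, 14, 13, 14, 15, 13, 14, 14, 14, 13, 13, 11, 13, 5, 5, 5, 4, 5, 4, 5, 5, 5, 4, 5, 5]
w1 149 row B [150, 150, 150, 151, 152, 153, 152, 152, 139, 208, 217, 217, 216, 215, 216, 214, 213, 213, 213, 213, 211, 210, 186, 141, 101, 114, 148, 154, 152, 152, 154, 153, 154]
  R-B [14, 15, 15, 15, 14, 15, 15, 15, 14, 18, 16, 16, 17, 17, 16, 17, 18, 17, 16, 16, 18, 18, 25, 18, 13, 10, 15, 15, 16, 16, 15, 14, 15]
  col R-G [9, 10, 8, 8, 10, 8, 7, 7, 10, 7, 6, 2, 4, 7, 5, 5, 9, 10, 10, 11, 11, 11, 10, 11, 11, 11, 11, 10, 10, 10, 10, 10, 10, 10, 10, 9, 10, 11, 11, 10, 11, 10, 11, 11, 11, 7, 5, 6, 5, 6, 5, 6, 6, 6, 6, 4, 5, 4, 6, 5]
w1 237
[... 2572 characters left out ...]
12, 10, 11, 11, 11, 10, 12, 11, 12, 11, 11, 12, 12, 11, 12, 11, 11, 13, 13, 13, 12, 11, 12, 12, 13, 12, 12, 12, 12, 5, 5, 4, 4, 4, 4, 6, 6, 2, 4, 5, 4]
w2 457 row B [150, 150, 150, 150, 149, 144, 138, 162, 194, 195, 195, 195, 195, 193, 193, 192, 192, 190, 190, 189, 190, 188, 188, 160, 148, 145, 148, 147, 147, 147, 147, 147, 147]
  R-B [14, 14, 15, 15, 15, 15, 15, 20, 23, 24, 22, 22, 22, 23, 23, 22, 23, 24, 25, 25, 24, 25, 25, 20, 15, 15, 13, 13, 14, 15, 15, 14, 13]
  col R-G [35, 33, 24, 17, 11, 6, 3, 6, 8, 8, 8, 6, 9, 11, 13, 14, 13, 13, 14, 14, 13, 14, 15, 15, 14, 15, 14, 14, 15, 14, 15, 14, 15, 14, 14, 15, 15, 14, 14, 15, 15, 16, 15, 14, 13, 15, 13, 12, 6, 6, 5, 5, 5, 7, 5, 5, 4, 5, 4, 5]
```

View pics/z3.png

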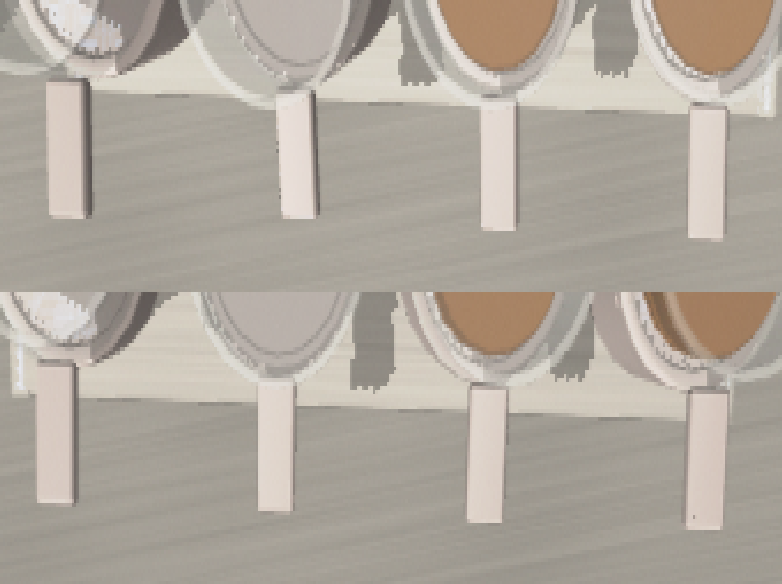

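```bash
python3 - <<'E'
from meas import *
A=[(47.5,195.5),(148.3,195),(235.5,198.7),(326,201.7)];B=[(172.5,163),(268.5,166.3),(360,168.7),(456,170.7)]
T1,k1,_=load('w1');T2,k2,_=load('w2');R=[]
for i in range(4):
    p,e=tri([ray(T1,k1,*A[i]),ray(T2,k2,*B[i])]);R.append(p);print('tip',i+1,p.round(4),np.round(e,4))
    print(onz(T1,k1,*A[i],.117).round(4),onz(T2,k2,*B[i],.117).round(4))
d=R[1]-R[3];print(np.arctan2(-d[0],d[1]),np.linalg.norm(d))
y=-.13;X=np.array([np.cos(y),np.sin(y)])
for b in ([.5095,.117],[.4988,.0302]): print('tip pred', np.array(b)-.068*X)
E
```

```text
tip 1 [0.4717 0.3011 0.1394] [0.0004 0.0004]
[0.4676 0.3161 0.117 ] [0.4695 0.3081 0.117 ]
tip 2 [0.4556 0.2151 0.1177] [0.0004 0.0004]
[0.4559 0.2154 0.117 ] [0.455  0.2151 0.117 ]
tip 3 [0.4437 0.1277 0.126 ] [0. 0.]
[0.4415 0.1291 0.117 ] [0.4419 0.126  0.117 ]
tip 4 [0.4329 0.0406 0.1362] [0.0001 0.0001]
[0.4275 0.0389 0.117 ] [0.4286 0.0322 0.117 ]
-0.12915225855293938 0.17695411920815424
tip pred [0.44207379 0.12581512]
tip pred [0.43137379 0.03901512]
```

Heights: tab 2 is shut, tab 1 is ajar about 0.2 rad, tab 4 about 0.17 and tab 3 about 0.08. Rack yaw is −0.13. Moving over tab 4.

```bash
python3 -m creep '[[0.0036,0.0205,0.0185,0.01,0],[0.0036,0.0205,0.0185,0,0],[0.0036,0.0205,0.0185,0,0],[0.0036,0.0205,0.0185,0,0],[0.0036,0.0205,0.0185,0,0],[0.0036,0.0205,0.0185,0,0],[0.0036,0.0205,0.0185,0,0],[0.0036,0.0205,0.0185,0,0],[0,0,0,0,0],[0,0,0,0,0]]' 5
python3 -c "
from h import *
snap('wrist','w3.png')"
```

```text
time: 4.0
ee_pos: [0.4415, 0.0354, 0.1697]
tool_rot: [3.141, 0.002, -0.137]
ft_force: [0.7, 0.3, 0.1]
grip_width: 1.0
```

View pics/w3.png

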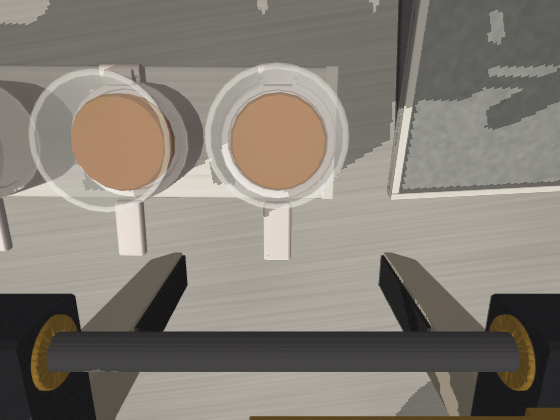

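Tab 4 (278,235) sits 5 px left of the finger mid-line (283), so I shift 2.5 mm to the left and descend.

```bash
python3 -c "
from h import *
T,k,_=load('w3')
print(onz(T,k,278.5,141,.127),onz(T,k,121,142,.127),onz(T,k,277.5,259,.136),onz(T,k,132,255,.126))"
python3 -m creep '[[0,-0.0025,0.01,0,0],[0,0,0.01,0,0],[0,0,0.01,0,0],[0,0,0.01,0,0],[0,0,0.01,0,0],[0,0,0,0,0],[0,0,0,0,0]]'
python3 -c "
from h import *
snap('wrist','w4.png')"
```

```text
[0.49939765 0.02941394 0.127     ] [0.51060564 0.11489395 0.127     ] [0.4341871  0.03906948 0.136     ] [0.44436689 0.12593372 0.126     ]
time: 4.63
ee_pos: [0.442, 0.0396, 0.1195]
tool_rot: [3.141, 0.002, -0.134]
ft_force: [0.6, -0.5, -0.3]
grip_width: 1.001
```

View pics/w4.png

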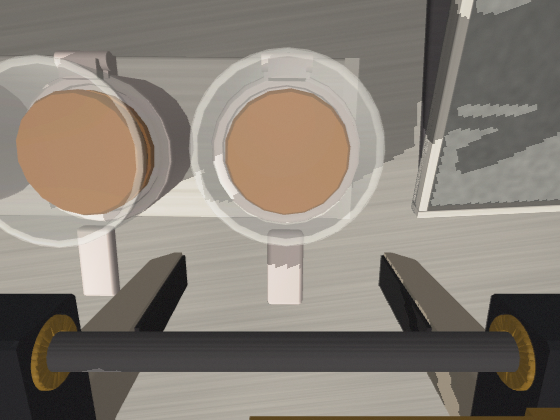

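```bash
python3 -m creep '[[0.001,0,0,0,255],[0,0,0,0,255],[0,0,0,0,255],[0,0,0,0,255],[0,0,0,0,255],[0,0,0,0,255],[0,0,0,0,255],[0,0,0,0,255]]' 5
```

```text
time: 5.35
ee_pos: [0.4438, 0.0393, 0.1207]
tool_rot: [-3.142, -0.0, -0.134]
ft_force: [0.6, -0.0, -0.0]
grip_width: 0.477
```

```bash
python3 -m creep '[[0,0,0,0,255],[0,0,0,0,255],[0,0,0,0,255],[0,0,0,0,255],[0,0,0,0,255],[0,0,0,0,255],[0,0,0,0,255],[0,0,0,0,255]]' 5
```

```text
time: 6.02
ee_pos: [0.4437, 0.0389, 0.1206]
tool_rot: [3.141, 0.0, -0.134]
ft_force: [-0.9, -4.8, 0.9]
grip_width: 0.172
```

Gripped (16 mm). Working out the arc rows.

```bash
cat > arc.py <<'E'
import numpy as np,sys
a,b,n=float(sys.argv[1]),float(sys.argv[2]),int(sys.argv[3]);R=.096
t=np.linspace(a,b,n+1);x=-R*np.cos(t);z=R*np.sin(t)
for i in range(n):print('[%.4f,0,%.4f,0,255]'%(x[i+1]-x[i],-(z[i+1]-z[i])),end=',')
E
python3 arc.py 0.2 1.95 20
```

```text
[0.0020,0,-0.0081,0,255],[0.0027,0,-0.0079,0,255],[0.0034,0,-0.0077,0,255],[0.0041,0,-0.0073,0,255],[0.0047,0,-0.0070,0,255],[0.0053,0,-0.0065,0,255],[0.0058,0,-0.0060,0,255],[0.0063,0,-0.0055,0,255],[0.0068,0,-0.0049,0,255],[0.0072,0,-0.0043,0,255],[0.0076,0,-0.0037,0,255],[0.0078,0,-0.0030,0,255],[0.0081,0,-0.0023,0,255],[0.0082,0,-0.0016,0,255],[0.0084,0,-0.0009,0,255],[0.0084,0,-0.0001,0,255],[0.0084,0,0.0006,0,255],[0.0083,0,0.0013,0,255],[0.0081,0,0.0021,0,255],[0.0079,0,0.0028,0,255],
```

```bash
python3 -m creep '[[0.0020,0,-0.0081,0,255],[0.0027,0,-0.0079,0,255],[0.0034,0,-0.0077,0,255],[0.0041,0,-0.0073,0,255],[0.0047,0,-0.0070,0,255],[0.0053,0,-0.0065,0,255],[0.0058,0,-0.0060,0,255],[0.0063,0,-0.0055,0,255],[0.0068,0,-0.0049,0,255],[0.0072,0,-0.0043,0,255]]' 5
python3 -m creep '[[0.0076,0,-0.0037,0,255],[0.0078,0,-0.0030,0,255],[0.0081,0,-0.0023,0,255],[0.0082,0,-0.0016,0,255],[0.0084,0,-0.0009,0,255],[0.0084,0,-0.0001,0,255],[0.0084,0,0.0006,0,255],[0.0083,0,0.0013,0,255],[0.0081,0,0.0021,0,255],[0.0079,0,0.0028,0,255]]'
python3 -c "
from h import *
snap('wrist','w5.png');snap('scene','s5.png')"
```

```text
time: 6.85
ee_pos: [0.4917, 0.032, 0.1859]
tool_rot: [3.14, 0.001, -0.135]
ft_force: [-2.2, -6.6, -0.7]
grip_width: 0.171
time: 7.68
ee_pos: [0.5728, 0.0206, 0.191]
tool_rot: [3.14, -0.001, -0.135]
ft_force: [-0.7, -7.7, 2.0]
grip_width: 0.171
```

View pics/w5.png

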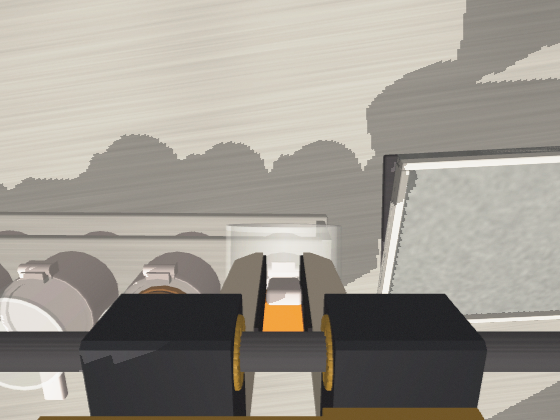

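View pics/s5.png

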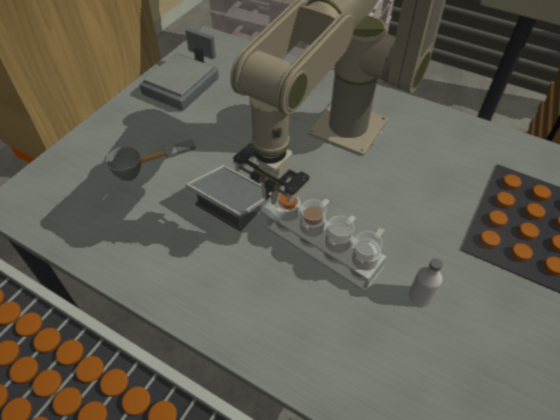

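Cap 4 is open, with the tab held at TCP x = 0.573. I release to about 61 mm opening, rise, and go back over tube 4.

```bash
python3 -m creep '[[0,0,0,0,88],[0,0,0,0,88],[0,0,0,0,88],[0,0,0,0,88],[0,0,0,0,88],[0,0,-0.02,0,88],[0,0,-0.02,0,88],[0,0,-0.02,0,88],[0,0,0,0,88]]' 12
python3 -m creep '[[-0.015,0,0,0,88],[-0.015,0,0,0,88],[-0.015,0,0,0,88],[-0.015,0,0,0,88],[-0.015,0.0007,0,0,88],[0,0,0,0,88],[0,0,0,0,88]]'
python3 -c "
from h import *
snap('wrist','w6.png')"
```

```text
time: 8.53
ee_pos: [0.5741, 0.0222, 0.2557]
tool_rot: [-3.141, -0.007, -0.134]
ft_force: [1.3, -0.4, 1.1]
grip_width: 0.653
time: 9.12
ee_pos: [0.4976, 0.0315, 0.2503]
tool_rot: [-3.141, -0.0, -0.134]
ft_force: [0.2, -0.4, -0.8]
grip_width: 0.657
```

View pics/w6.png

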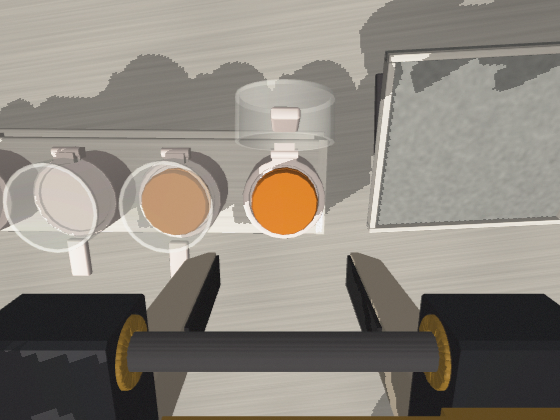

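```bash
python3 -c "
from meas import *
T,k,f=load('w6');hsv=cv2.cvtColor(f,cv2.COLOR_BGR2HSV)
m=((hsv[...,1]>200)&(hsv[...,0]<20)&(hsv[...,2]>150)).astype('uint8');m[250:]=0
nn,l,s,c=cv2.connectedComponentsWithStats(m);j=1+np.argmax(s[1:,4]);print(s[j],c[j],onz(T,k,*c[j],.127))
T2,k2,f=load('s5')
hsv=cv2.cvtColor(f,cv2.COLOR_BGR2HSV);m=((hsv[...,1]>200)&(hsv[...,0]<20)&(hsv[...,2]>100)).astype('uint8');m[:180]=0;m[230:]=0;m[:,:250]=0;m[:,320:]=0
n,l,s2,c2=cv2.connectedComponentsWithStats(m);print(s2[1:],c2[1:])
"

```

```text
[ 253  173   64   61 2022] [288.13847676 197.74727992] [0.50291471 0.02610937 0.127     ]
[] []
```

```bash
python3 -c "
from meas import *
T,k,f=load('w6');print(onz(T,k,285,203,.127), onz(T,k,285,203,.127+.003)); p=arm.state()['ee_pos'];print(proj(T,k,[*p[:2],.127]))
d=onz(T,k,285,172.5,.127)-onz(T,k,285,233.5,.127);print(np.linalg.norm(d))"

```

```text
[0.49897964 0.02913934 0.127     ] [0.49977101 0.02905167 0.13      ]
(np.float64(282.3328413655154), np.float64(204.57163210230442))
0.05020623031702149
```

Biscuit 4 is at (0.499, 0.0295). Shift 1.7 mm in each axis and descend to z ≈ 0.114.

```bash
python3 -m creep '[[0.0016,0.0018,0.02,0,88],[0,0,0.02,0,88],[0,0,0.02,0,88],[0,0,0.02,0,88],[0,0,0.02,0,88],[0,0,0.01,0,88],[0,0,0.01,0,88],[0,0,0.008,0,88],[0,0,0.008,0,88],[0,0,0,0,88]]' 12
python3 -c "
from h import *
snap('wrist','w7.png')"
```

```text
time: 10.0
ee_pos: [0.4986, 0.0293, 0.1134]
tool_rot: [3.142, 0.002, -0.134]
ft_force: [-0.4, 0.5, -1.1]
grip_width: 0.657
```

View pics/w7.png

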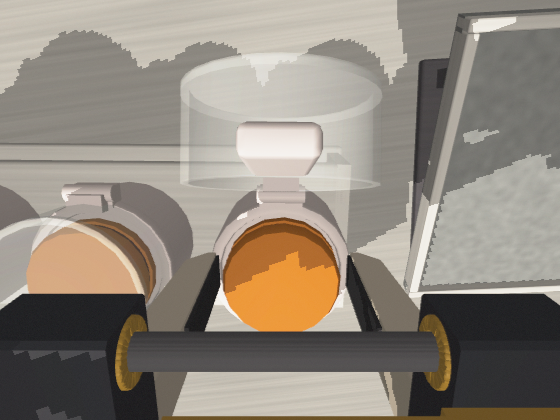

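```bash
python3 -m creep '[[0,0,0,0,255],[0,0,0,0,255],[0,0,0,0,255],[0,0,0,0,255],[0,0,0,0,255]]' 20
python3 -m creep '[[0,0,-0.005,0,255],[0,0,-0.01,0,255],[0,0,-0.02,0,255],[0,0,-0.02,0,255],[0,0,-0.02,0,255],[0,0,-0.02,0,255],[0,0,0,0,255]]'
python3 -c "
from h import *
snap('wrist','w8.png')"
```

```text
time: 10.47
ee_pos: [0.4997, 0.0293, 0.1156]
tool_rot: [-3.141, -0.002, -0.134]
ft_force: [-0.1, 0.3, 3.6]
grip_width: 0.572
time: 11.05
ee_pos: [0.5014, 0.0292, 0.2152]
tool_rot: [-3.141, -0.007, -0.134]
ft_force: [0.5, 0.3, 0.6]
grip_width: 0.573
```

View pics/w8.png

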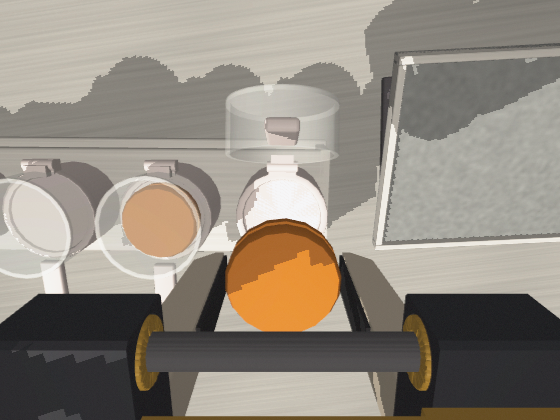

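Biscuit 4 is held at 53 mm. I carry it up over the board and measure the board from two wrist positions.

```bash
python3 -m creep '[[0.0024,0.0185,-0.0106,0,255],[0.0024,0.0185,-0.0106,0,255],[0.0024,0.0185,-0.0106,0,255],[0.0024,0.0185,-0.0106,0,255],[0.0024,0.0185,-0.0106,0,255],[0.0024,0.0185,-0.0106,0,255],[0.0024,0.0185,-0.0106,0,255],[0.0024,0.0185,-0.0106,-0.056,255],[0,0,0,0,255],[0,0,0,0,255]]' 20
python3 -c "
from h import *
snap('wrist','w9.png')"
python3 -m creep '[[-0.01,0.02,0,0,255],[-0.01,0.02,0,0,255],[-0.01,0.02,0,0,255],[-0.01,0.02,0,0,255],[0,0,0,0,255],[0,0,0,0,255]]' 20
python3 -c "
from h import *
snap('wrist','w10.png')"
```

```text
time: 11.93
ee_pos: [0.4981, -0.1204, 0.2938]
tool_rot: [-3.141, 0.001, -0.081]
ft_force: [0.3, 0.2, -1.3]
grip_width: 0.576
time: 12.48
ee_pos: [0.4516, -0.196, 0.2932]
tool_rot: [-3.14, 0.001, -0.08]
ft_force: [0.0, 0.7, -0.3]
grip_width: 0.574
```

View pics/w9.png

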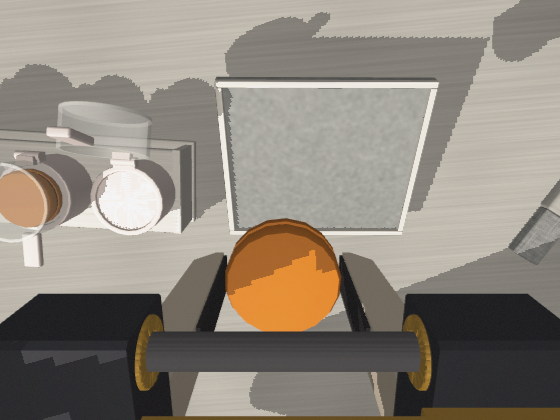

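View pics/w10.png

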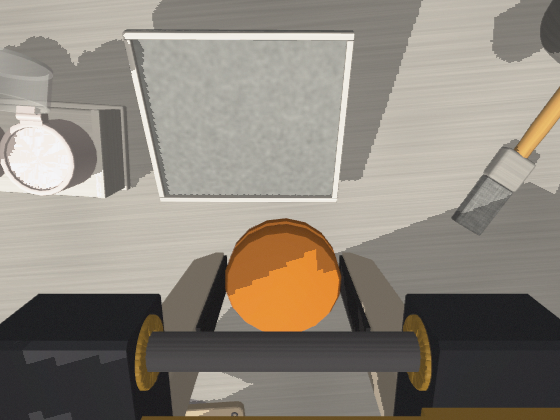

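```bash
python3 - <<'E'
from h import *
P={'TL':((217,81),(124,31)),'TR':((437,81),(354,35)),'BL':((230.5,235),(160,202)),'BR':((403.5,235),(337.5,202))}
T1,k1,_=load('w9');T2,k2,_=load('w10');R={}
for n,(a,b) in P.items():
    p,e=tri([ray(T1,k1,*a),ray(T2,k2,*b)]); R[n]=p; print(n,p.round(4),np.round(e,4))
c=sum(R.values())/4
print('board rim c',c,np.linalg.norm(R['TL']-R['TR']),np.linalg.norm(R['BL']-R['BR']),np.linalg.norm(R['TL']-R['BL']),np.linalg.norm(R['TR']-R['BR']))
x=(R['TL']+R['TR']-R['BL']-R['BR']);yaw=np.arctan2(x[1],x[0]);print('yaw',yaw,'slope',np.arctan2(x[2],np.hypot(*x[:2])))
for yaw in(yaw,):
  a=np.deg2rad(20);h=np.array([np.cos(yaw),np.sin(yaw),0]);n=np.array([-np.sin(a)*h[0],-np.sin(a)*h[1],np.cos(a)])
  print('surface c',c-.006*n)
E
```

```text
TL [ 0.5996 -0.0698  0.1022] [0.0003 0.0003]
TR [ 0.5831 -0.2714  0.0893] [0.0007 0.0007]
BL [ 0.4317 -0.0537  0.0428] [0.0002 0.0002]
BR [ 0.4159 -0.256   0.044 ] [0.0001 0.0001]
board rim c [ 0.50757622 -0.16275186  0.06959104] 0.20262072538742815 0.20293323192237167 0.1788250452503634 0.17392837759907528
yaw -0.09360098897604814 slope 0.30180265136748646
surface c [ 0.50961936 -0.16294366  0.06395288]
```

Board centre surface z = 0.064 ✓, yaw ≈ −0.08, centre (0.508, −0.1625). The far slot (board y = −42 mm) is at (0.501, −0.204).

```bash
python3 -m creep '[[0.01,0.001,0.02,0,255],[0.01,0.001,0.025,0,255],[0.01,0.001,0.025,0,255],[0.01,0.001,0.025,0,255],[0.01,0,0.025,0,255],[0,0,0.025,0,255],[0,0,0.025,0,255],[0,0,0.02,0,255],[0,0,0.008,0,255],[0,0,0,0,255]]' 20
python3 -c "
from h import *
snap('wrist','w11.png')"
```

```text
time: 13.37
ee_pos: [0.5002, -0.2022, 0.0935]
tool_rot: [-3.139, 0.005, -0.077]
ft_force: [-0.2, 0.7, -0.6]
grip_width: 0.575
```

View pics/w11.png

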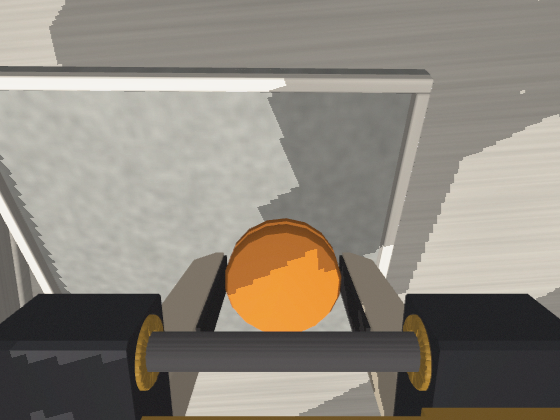

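```bash
python3 -m creep '[[0,0,0.003,0,255],[0,0,0.003,0,255],[0,0,0.003,0,255],[0,0,0,0,255]]' 8
python3 -m creep '[[0,0,0.003,0,255],[0,0,0.002,0,255],[0,0,0,0,255],[0,0,0,0,255]]' 8
```

```text
time: 13.75
ee_pos: [0.5019, -0.2045, 0.0877]
tool_rot: [3.141, -0.001, -0.078]
ft_force: [0.8, -0.1, -0.4]
grip_width: 0.579
time: 14.08
ee_pos: [0.5015, -0.2044, 0.0823]
tool_rot: [-3.141, 0.0, -0.078]
ft_force: [0.3, 0.3, -0.4]
grip_width: 0.58
```

```bash
python3 -m creep '[[0,0,0.002,0,255],[0,0,0.002,0,255],[0,0,0,0,255],[0,0,0,0,255]]' 8
python3 -m creep '[[0,0,0.002,0,255],[0,0,0.002,0,255],[0,0,0,0,255],[0,0,0,0,255]]' 5
python3 -c "
from h import *
snap('wrist','w12.png')"
```

```text
time: 14.42
ee_pos: [0.5016, -0.2045, 0.0784]
tool_rot: [3.142, 0.0, -0.078]
ft_force: [-0.9, -0.1, 1.2]
grip_width: 0.58
time: 14.75
ee_pos: [0.5016, -0.2043, 0.0742]
tool_rot: [-3.141, 0.0, -0.078]
ft_force: [-0.6, 0.4, 0.5]
grip_width: 0.58
```

View pics/w12.png

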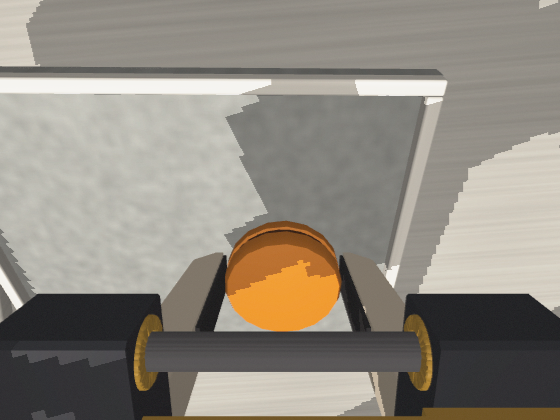

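The biscuit is pivoting onto the slope. Another 3 mm down, then release.

```bash
python3 -m creep '[[0,0,0.002,0,255],[0,0,0.0015,0,255],[0,0,0,0,255],[0,0,0,0,255]]' 5
python3 -m creep '[[0,0,0,0,92],[0,0,0,0,92],[0,0,0,0,92],[0,0,0,0,92],[0,0,-0.01,0,92],[0,0,-0.03,0,92],[0,0,-0.04,0,92],[0,0,-0.04,0,92],[0,0,0,0,92]]' 5
python3 -m creep '[[-0.02,-0.02,-0.02,0,92],[-0.02,-0.02,-0.02,0,92],[-0.02,-0.02,-0.02,0,92],[0,0,0,0,92],[0,0,0,0,92]]' 5
python3 -c "
from h import *
snap('wrist','w13.png')"
```

```text
time: 15.13
ee_pos: [0.5017, -0.2044, 0.0708]
tool_rot: [-3.142, 0.0, -0.078]
ft_force: [-0.3, 0.8, 0.3]
grip_width: 0.58
time: 15.88
ee_pos: [0.5059, -0.2066, 0.2016]
tool_rot: [3.136, -0.013, -0.078]
ft_force: [0.3, -0.6, 1.5]
grip_width: 0.64
time: 16.3
ee_pos: [0.4473, -0.1397, 0.2534]
tool_rot: [3.14, -0.005, -0.077]
ft_force: [0.3, -1.1, -0.2]
grip_width: 0.639
```

View pics/w13.png

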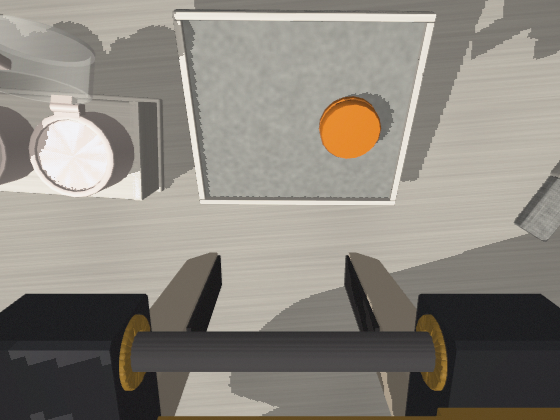

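Biscuit 4 lies inside the rim at (350,128). Back to close cap 4.

```bash
python3 -m creep '[[0.0141,-0.0213,-0.002,0,92],[0.0141,-0.0213,-0.002,0,92],[0.0141,-0.0213,-0.002,0,92],[0.0141,-0.0213,0,0,92],[0.0141,-0.0213,0,0,92],[0.0141,-0.0213,0,0,92],[0.0141,-0.0213,0,0,92],[0.0141,-0.0213,0,0.056,92],[0,0,0,0,92],[0,0,0,0,92]]' 5
python3 -c "
from h import *
snap('wrist','w14.png')"
```

```text
time: 17.18
ee_pos: [0.5725, 0.0214, 0.2547]
tool_rot: [3.141, 0.003, -0.132]
ft_force: [-0.7, -0.9, -0.9]
grip_width: 0.636
```

View pics/w14.png

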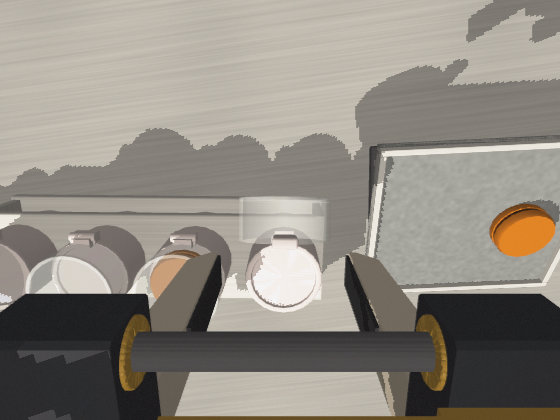

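```bash
python3 - <<'E'
from h import *
T,k,f=load('w14'); print(T[:3,3])
print(proj(T,k,[.573,.021,.2]),proj(T,k,[.5377,.0245,.115]),proj(T,k,[.5377+.03,.021,.11+.074]))
T,k,f=load('w6');print(proj(T,k,[.573,.021,.2]))
cv2.imwrite('pics/z4.png',cv2.resize(load('w14')[2][180:320,200:360],None,fx=4,fy=4,interpolation=cv2.INTER_CUBIC))
E
```

```text
[0.65080355 0.01073715 0.42012953]
(np.float64(282.6299761134356), np.float64(232.86113337672043)) (np.float64(283.9631919312638), np.float64(238.48431658956616)) (np.float64(283.67093241601594), np.float64(232.22239343903826))
(np.float64(282.7423689494581), np.float64(106.83590189452366))
```

View pics/z4.png

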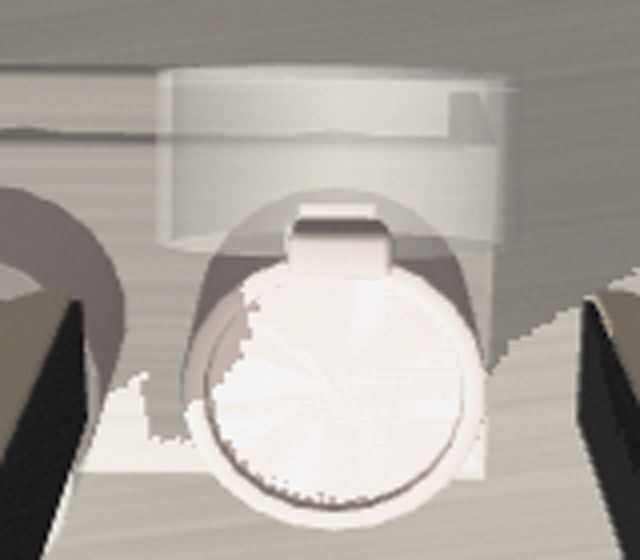

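```bash
python3 -m creep '[[-0.002,0.001,0.02,0,92],[0,0,0.02,0,92],[0,0,0.012,0,92],[0,0,0.012,0,92],[0,0,0,0,255],[0,0,0,0,255],[0,0,0,0,255],[0,0,0,0,255],[0,0,0,0,255],[0,0,0,0,255]]' 5
python3 -m creep '[[0,0,0,0,255],[0,0,0,0,255],[0,0,0,0,255],[0,0,0,0,255],[0,0,0,0,255],[0,0,0,0,255]]' 5;  python3 arc.py 1.92 0.12 20
```

```text
time: 18.07
ee_pos: [0.5707, 0.0204, 0.1939]
tool_rot: [-3.142, -0.001, -0.134]
ft_force: [-0.1, -0.1, 0.5]
grip_width: 0.259
time: 18.57
ee_pos: [0.5706, 0.0204, 0.1934]
tool_rot: [-3.142, -0.001, -0.134]
ft_force: [0.4, -0.6, 3.5]
grip_width: 0.171
[-0.0082,0,-0.0026,0,255],[-0.0084,0,-0.0018,0,255],[-0.0086,0,-0.0011,0,255],[-0.0086,0,-0.0003,0,255],[-0.0086,0,0.0005,0,255],[-0.0085,0,0.0013,0,255],[-0.0084,0,0.0020,0,255],[-0.0082,0,0.0028,0,255],[-0.0079,0,0.0035,0,255],[-0.0076,0,0.0042,0,255],[-0.0071,0,0.0048,0,255],[-0.0067,0,0.0055,0,255],[-0.0062,0,0.0060,0,255],[-0.0056,0,0.0066,0,255],[-0.0050,0,0.0071,0,255],[-0.0043,0,0.0075,0,255],[-0.0036,0,0.0078,0,255],[-0.0029,0,0.0081,0,255],[-0.0022,0,0.0084,0,255],[-0.0014,0,0.0085,0,255],
```

```bash
python3 -m creep '[[-0.0082,0,-0.0026,0,255],[-0.0084,0,-0.0018,0,255],[-0.0086,0,-0.0011,0,255],[-0.0086,0,-0.0003,0,255],[-0.0086,0,0.0005,0,255],[-0.0085,0,0.0013,0,255],[-0.0084,0,0.0020,0,255],[-0.0082,0,0.0028,0,255],[-0.0079,0,0.0035,0,255],[-0.0076,0,0.0042,0,255]]' 5
python3 -m creep '[[-0.0071,0,0.0048,0,255],[-0.0067,0,0.0055,0,255],[-0.0062,0,0.0060,0,255],[-0.0056,0,0.0066,0,255],[-0.0050,0,0.0071,0,255],[-0.0043,0,0.0075,0,255],[-0.0036,0,0.0078,0,255],[-0.0029,0,0.0081,0,255],[-0.0022,0,0.0084,0,255],[-0.0014,0,0.0085,0,255]]'
```

```text
time: 19.4
ee_pos: [0.4872, 0.032, 0.1843]
tool_rot: [-3.141, -0.0, -0.134]
ft_force: [-0.5, 2.6, 1.1]
grip_width: 0.173
time: 20.23
ee_pos: [0.4425, 0.0382, 0.1131]
tool_rot: [-3.141, 0.001, -0.134]
ft_force: [0.7, 6.9, 1.4]
grip_width: 0.17
```

```bash
python3 -m creep '[[-0.0005,0,0.004,0,255],[0,0,0.003,0,255],[0,0,0.002,0,255],[0,0,0,0,255]]' 5
python3 -m creep '[[0,0,0.002,0,255],[0,0,0.002,0,255],[0,0,0,0,255],[0,0,0,0,255]]' 5
```

```text
time: 20.57
ee_pos: [0.4421, 0.0383, 0.1043]
tool_rot: [-3.141, 0.001, -0.134]
ft_force: [-0.4, 6.3, 1.1]
grip_width: 0.171
time: 20.9
ee_pos: [0.4429, 0.0382, 0.1011]
tool_rot: [-3.14, -0.001, -0.134]
ft_force: [0.5, 6.4, 1.9]
grip_width: 0.173
```

```bash
python3 -m creep '[[0,0,0,0,180],[0,0,0,0,180],[0,0,0,0,180],[0,0,-0.02,0,180],[0,0,-0.02,0,255],[0,0,0,0,255],[0,0,0,0,255],[0,0,0,0,255],[0,0,0,0,255],[0,0,0,0,255]]' 5
python3 -m creep '[[0,0,0.01,0,255],[0,0,0.006,0,255],[0,0,0.003,0,255],[0,0,0,0,255]]' 5
```

```text
time: 21.73
ee_pos: [0.442, 0.0375, 0.1399]
tool_rot: [3.141, 0.002, -0.134]
ft_force: [0.2, -0.1, 0.8]
grip_width: 0.005
time: 22.07
ee_pos: [0.4417, 0.0376, 0.1203]
tool_rot: [3.141, 0.003, -0.134]
ft_force: [-0.3, -0.3, 0.4]
grip_width: 0.008
```

```bash
python3 -m creep '[[0,0,0.002,0,255],[0,0,0.002,0,255],[0,0,0,0,255]]' 5
python3 -m creep '[[0,0,0.002,0,255],[0,0,0.001,0,255],[0,0,0,0,255]]' 5
```

```text
time: 22.32
ee_pos: [0.443, 0.0376, 0.1183]
tool_rot: [-3.142, -0.0, -0.134]
ft_force: [0.3, -0.4, -0.2]
grip_width: 0.006
time: 22.57
ee_pos: [0.4432, 0.0377, 0.1173]
tool_rot: [-3.142, -0.001, -0.134]
ft_force: [-9.5, 0.0, 18.9]
grip_width: 0.005
```

Cap 4 is shut: the tab top stops the fingertips at 0.1173 m with 19 N. On to tab 3.

```bash
python3 -m creep '[[0,0,-0.03,0,60],[0,-0.012,-0.02,0,60],[0,-0.015,0,0,60],[0,-0.015,0,0,60],[0,-0.015,0,0,60],[0,-0.015,0,0,60],[0,-0.015,0,0,60],[0,0,0,0,60],[0,0,0,0,60],[0,0,0,0,60]]' 5
python3 -c "
from h import *
snap('wrist','w15.png');snap('top','t15.png')"
```

```text
time: 23.4
ee_pos: [0.4544, 0.1234, 0.165]
tool_rot: [3.141, 0.0, -0.134]
ft_force: [-0.2, 0.3, 0.4]
grip_width: 0.673
```

View pics/w15.png

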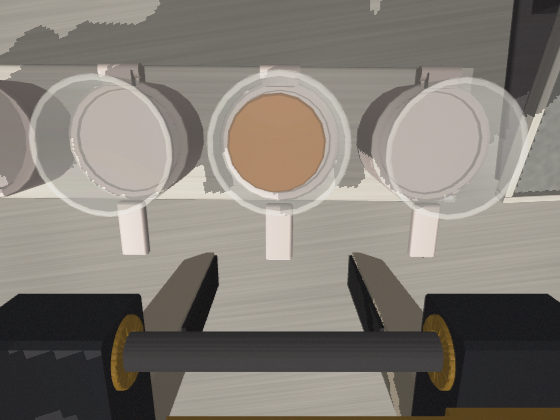

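View pics/t15.png

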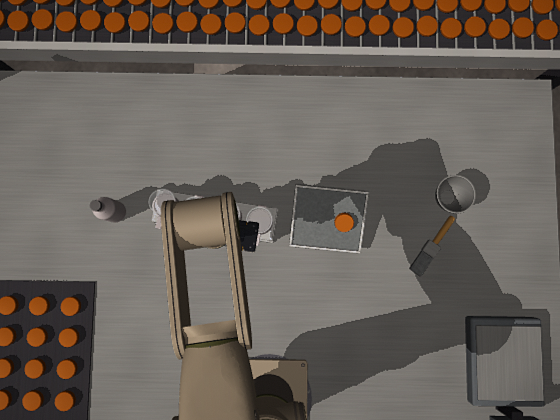

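Tab 3 (279,235) is 4 px left of the mid-line, so I shift 2 mm left, descend and pinch.

```bash
python3 -m creep '[[0.001,-0.002,0.02,0,60],[0,0,0.014,0,60],[0,0,0.01,0,60],[0,0,0.01,0,60],[0,0,0,0,255],[0,0,0,0,255],[0,0,0,0,255],[0,0,0,0,255],[0,0,0,0,255],[0,0,0,0,255]]' 5
python3 -m creep '[[0,0,0,0,255],[0,0,0,0,255],[0,0,0,0,255],[0,0,0,0,255],[0,0,0,0,255],[0,0,0,0,255]]' 5;  python3 arc.py 0.12 1.95 20
```

```text
time: 24.33
ee_pos: [0.4562, 0.1258, 0.1118]
tool_rot: [-3.141, -0.001, -0.134]
ft_force: [-0.3, 0.4, 0.3]
grip_width: 0.383
time: 24.83
ee_pos: [0.4558, 0.1257, 0.1111]
tool_rot: [3.142, 0.0, -0.134]
ft_force: [-0.1, -0.1, 0.2]
grip_width: 0.175
[0.0014,0,-0.0087,0,255],[0.0022,0,-0.0085,0,255],[0.0030,0,-0.0083,0,255],[0.0037,0,-0.0079,0,255],[0.0045,0,-0.0076,0,255],[0.0051,0,-0.0071,0,255],[0.0058,0,-0.0066,0,255],[0.0063,0,-0.0061,0,255],[0.0069,0,-0.0055,0,255],[0.0073,0,-0.0048,0,255],[0.0077,0,-0.0041,0,255],[0.0081,0,-0.0034,0,255],[0.0084,0,-0.0027,0,255],[0.0086,0,-0.0019,0,255],[0.0087,0,-0.0011,0,255],[0.0088,0,-0.0003,0,255],[0.0088,0,0.0005,0,255],[0.0087,0,0.0013,0,255],[0.0085,0,0.0021,0,255],[0.0083,0,0.0029,0,255],
```

```bash
python3 -m creep '[[0.0014,0,-0.0087,0,255],[0.0022,0,-0.0085,0,255],[0.0030,0,-0.0083,0,255],[0.0037,0,-0.0079,0,255],[0.0045,0,-0.0076,0,255],[0.0051,0,-0.0071,0,255],[0.0058,0,-0.0066,0,255],[0.0063,0,-0.0061,0,255],[0.0069,0,-0.0055,0,255],[0.0073,0,-0.0048,0,255]]' 5
python3 -m creep '[[0.0077,0,-0.0041,0,255],[0.0081,0,-0.0034,0,255],[0.0084,0,-0.0027,0,255],[0.0086,0,-0.0019,0,255],[0.0087,0,-0.0011,0,255],[0.0088,0,-0.0003,0,255],[0.0088,0,0.0005,0,255],[0.0087,0,0.0013,0,255],[0.0085,0,0.0021,0,255],[0.0083,0,0.0029,0,255]]'
python3 -m creep '[[0,0,0,0,88],[0,0,0,0,88],[0,0,0,0,88],[0,0,0,0,88],[0,0,0,0,88],[0,0,-0.02,0,88],[0,0,-0.02,0,88],[0,0,-0.02,0,88],[0,0,0,0,88]]' 12
python3 -m creep '[[-0.015,0,0,0,88],[-0.015,0,0,0,88],[-0.015,0,0,0,88],[-0.015,0,0,0,88],[-0.015,0,0,0,88],[0,0,0,0,88],[0,0,0,0,88]]'
python3 -c "
from h import *
snap('wrist','w16.png')"
```

```text
time: 25.67
ee_pos: [0.5023, 0.1191, 0.1827]
tool_rot: [3.141, 0.0, -0.134]
ft_force: [-1.1, -2.6, -0.9]
grip_width: 0.17
time: 26.5
ee_pos: [0.5866, 0.1074, 0.1891]
tool_rot: [3.141, -0.001, -0.135]
ft_force: [-1.5, -6.4, 0.9]
grip_width: 0.17
time: 27.25
ee_pos: [0.5873, 0.1087, 0.2544]
tool_rot: [-3.14, -0.007, -0.134]
ft_force: [1.3, 0.6, 1.3]
grip_width: 0.655
time: 27.83
ee_pos: [0.5109, 0.1185, 0.2489]
tool_rot: [-3.141, -0.001, -0.134]
ft_force: [-0.7, -0.1, -0.3]
grip_width: 0.654
```

View pics/w16.png

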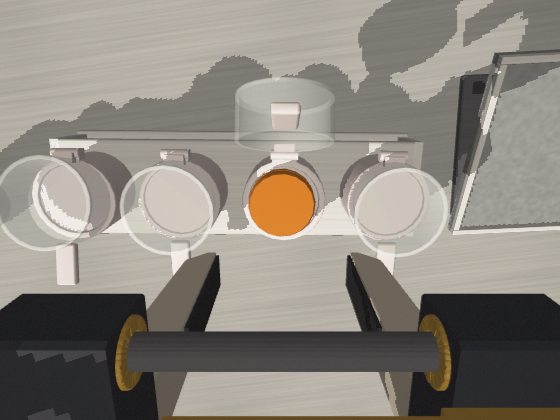

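Cap 3 is open. Biscuit 3 at (282,204) is already aligned with the TCP. Descending to grip it.

```bash
python3 -m creep '[[0,0,0.02,0,88],[0,0,0.02,0,88],[0,0,0.02,0,88],[0,0,0.02,0,88],[0,0,0.02,0,88],[0,0,0.01,0,88],[0,0,0.01,0,88],[0,0,0.008,0,88],[0,0,0.007,0,88],[0,0,0,0,88]]' 12
python3 -m creep '[[0,0,0,0,255],[0,0,0,0,255],[0,0,0,0,255],[0,0,0,0,255],[0,0,0,0,255]]' 20
python3 -m creep '[[0,0,-0.005,0,255],[0,0,-0.01,0,255],[0,0,-0.02,0,255],[0,0,-0.02,0,255],[0,0,-0.02,0,255],[0,0,-0.02,0,255],[0,0,0,0,255]]'
python3 -c "
from h import *
snap('wrist','w17.png')"
```

```text
time: 28.72
ee_pos: [0.5107, 0.1181, 0.1129]
tool_rot: [3.141, 0.001, -0.134]
ft_force: [-0.1, -0.1, -0.2]
grip_width: 0.655
time: 29.13
ee_pos: [0.5116, 0.1183, 0.1147]
tool_rot: [-3.141, -0.001, -0.134]
ft_force: [0.3, 0.3, 2.2]
grip_width: 0.574
time: 29.72
ee_pos: [0.5136, 0.1186, 0.2149]
tool_rot: [-3.139, -0.008, -0.134]
ft_force: [1.3, 0.8, 0.9]
grip_width: 0.577
```

View pics/w17.png

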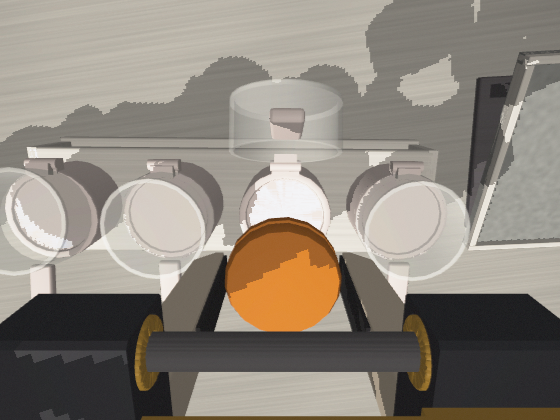

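```bash
python3 -m creep '[[-0.0031,0.0245,-0.005,0,255],[-0.0031,0.0245,-0.005,0,255],[-0.0031,0.0245,-0.005,0,255],[-0.0031,0.0245,-0.005,0,255],[-0.0031,0.0245,-0.005,0,255],[-0.0031,0.0245,-0.005,0,255],[-0.0031,0.0245,-0.005,0,255],[-0.0031,0.0245,-0.005,0,255],[-0.0031,0.0245,-0.005,0,255],[-0.0031,0.0245,-0.005,0,255]]' 20
python3 -m creep '[[0,0,0,-0.056,255],[0,0,0,0,255]]'
python3 -c "
from h import *
snap('wrist','w18.png')"
```

```text
time: 30.6
ee_pos: [0.4466, -0.1213, 0.258]
tool_rot: [-3.141, 0.002, -0.134]
ft_force: [0.8, -0.0, -0.3]
grip_width: 0.575
time: 30.77
ee_pos: [0.4469, -0.1215, 0.2582]
tool_rot: [-3.141, 0.001, -0.078]
ft_force: [0.6, -0.8, -0.7]
grip_width: 0.573
```

View pics/w18.png

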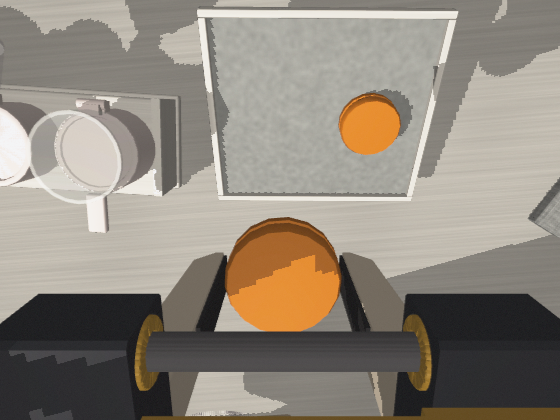

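Biscuit 4 is where I left it. Placing biscuit 3 at (0.508, −0.1205).

```bash
python3 -m creep '[[0.0122,-0.0012,0.02,0,255],[0.0122,-0.0012,0.02,0,255],[0.0122,-0.0012,0.02,0,255],[0.0122,-0.0012,0.02,0,255],[0.0122,-0.001,0.02,0,255],[0,0,0.02,0,255],[0,0,0.02,0,255],[0,0,0.015,0,255],[0,0,0.01,0,255],[0,0,0,0,255]]' 20
python3 -m creep '[[0,0,0.003,0,255],[0,0,0.003,0,255],[0,0,0.003,0,255],[0,0,0.002,0,255],[0,0,0,0,255]]' 8
```

```text
time: 31.65
ee_pos: [0.5067, -0.1179, 0.0906]
tool_rot: [-3.14, 0.005, -0.078]
ft_force: [-0.7, 0.2, 0.1]
grip_width: 0.574
time: 32.07
ee_pos: [0.5089, -0.1195, 0.0831]
tool_rot: [3.142, -0.0, -0.078]
ft_force: [0.4, 0.3, -0.2]
grip_width: 0.579
```

```bash
python3 -m creep '[[0,0,0.002,0,255],[0,0,0.002,0,255],[0,0,0.002,0,255],[0,0,0.002,0,255],[0,0,0,0,255]]' 5
python3 -m creep '[[0,0,0.002,0,255],[0,0,0.0015,0,255],[0,0,0,0,255],[0,0,0,0,255]]' 5
python3 -c "
from h import *
snap('wrist','w19.png')"
```

```text
time: 32.48
ee_pos: [0.5086, -0.1194, 0.0744]
tool_rot: [-3.141, 0.001, -0.078]
ft_force: [-0.3, -0.7, 0.4]
grip_width: 0.581
time: 32.82
ee_pos: [0.5088, -0.1194, 0.0713]
tool_rot: [-3.142, 0.0, -0.078]
ft_force: [-0.9, -0.5, -0.5]
grip_width: 0.578
```

View pics/w19.png

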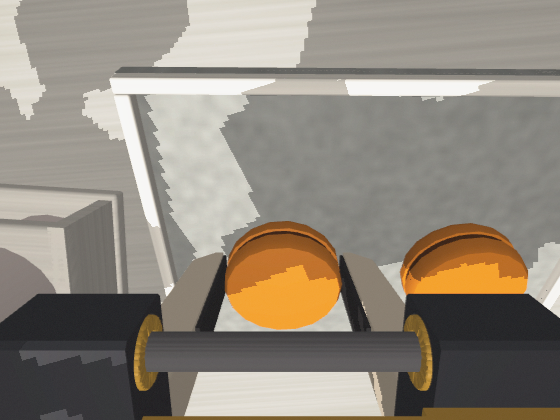

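```bash
python3 -m creep '[[0,0,0,0,92],[0,0,0,0,92],[0,0,0,0,92],[0,0,0,0,92],[0,0,-0.01,0,92],[0,0,-0.03,0,92],[0,0,-0.04,0,92],[0,0,-0.04,0,92],[0,0,0,0,92]]' 5
python3 -m creep '[[-0.02,0.01,-0.02,0,92],[-0.02,0.01,-0.02,0,92],[-0.02,0.01,-0.02,0,92],[0,0,0,0,92],[0,0,0,0,92]]' 5
python3 -c "
from h import *
snap('wrist','w20.png')"
```

```text
time: 33.62
ee_pos: [0.5133, -0.1209, 0.2019]
tool_rot: [3.138, -0.014, -0.078]
ft_force: [0.1, -1.0, 1.8]
grip_width: 0.638
time: 34.03
ee_pos: [0.4472, -0.1454, 0.2536]
tool_rot: [3.14, -0.004, -0.08]
ft_force: [0.1, -0.2, -0.6]
grip_width: 0.637
```

View pics/w20.png

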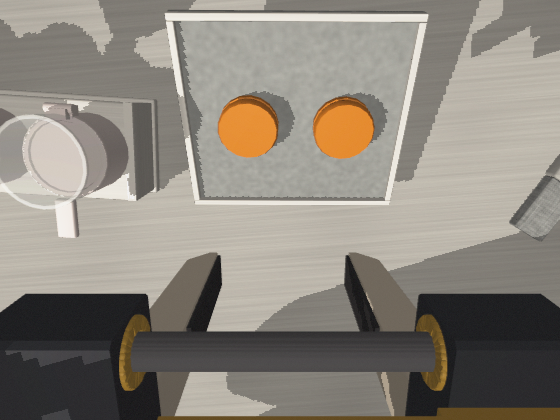

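Both biscuits lie side by side at (248,128) and (343,128). Now to cap 3.

```bash
python3 -m creep '[[0.0117,-0.0263,0,0,92],[0.0117,-0.0263,0,0,92],[0.0117,-0.0263,0,0,92],[0.0117,-0.0263,0,0,92],[0.0117,-0.0263,0,0,92],[0.0117,-0.0263,0,0,92],[0.0117,-0.0263,0,0,92],[0.0117,-0.0263,0,0,92],[0.0117,-0.0263,0,0,92],[0.0117,-0.0263,0,0,92]]' 5
python3 -m creep '[[0,0,0,0.054,92],[0,0,0,0,92],[0,0,0,0,92]]' 5
python3 -c "
from h import *
snap('wrist','w21.png')
cv2.imwrite('pics/z5.png',cv2.resize(load('w21')[2][150:320,180:380],None,fx=3,fy=3,interpolation=cv2.INTER_CUBIC))
"
```

```text
time: 34.92
ee_pos: [0.584, 0.1107, 0.2492]
tool_rot: [3.141, 0.003, -0.077]
ft_force: [0.8, -0.8, -0.1]
grip_width: 0.641
time: 35.17
ee_pos: [0.5834, 0.1091, 0.2495]
tool_rot: [3.141, 0.003, -0.13]
ft_force: [-0.3, 0.6, -0.1]
grip_width: 0.64
```

View pics/z5.png

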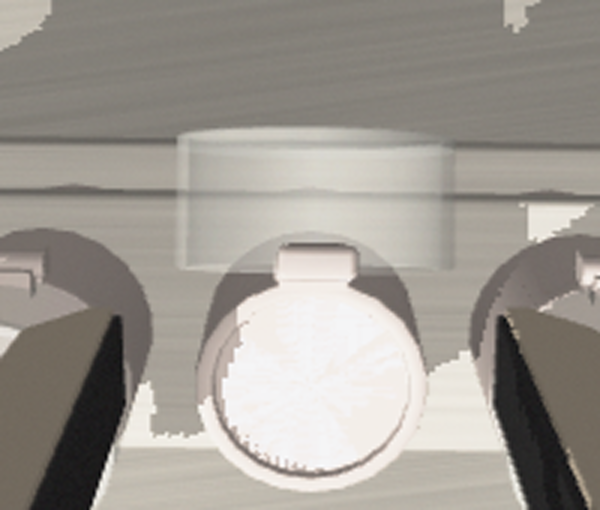

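```bash
python3 -m creep '[[-0.001,0.001,0.02,0,92],[0,0,0.015,0,92],[0,0,0.012,0,92],[0,0,0.01,0,92],[0,0,0,0,255],[0,0,0,0,255],[0,0,0,0,255],[0,0,0,0,255],[0,0,0,0,255],[0,0,0,0,255]]' 5
python3 -m creep '[[0,0,0,0,255],[0,0,0,0,255],[0,0,0,0,255],[0,0,0,0,255],[0,0,0,0,255],[0,0,0,0,255]]' 5
python3 -m creep '[[-0.0082,0,-0.0026,0,255],[-0.0084,0,-0.0018,0,255],[-0.0086,0,-0.0011,0,255],[-0.0086,0,-0.0003,0,255],[-0.0086,0,0.0005,0,255],[-0.0085,0,0.0013,0,255],[-0.0084,0,0.0020,0,255],[-0.0082,0,0.0028,0,255],[-0.0079,0,0.0035,0,255],[-0.0076,0,0.0042,0,255]]' 5
python3 -m creep '[[-0.0071,0,0.0048,0,255],[-0.0067,0,0.0055,0,255],[-0.0062,0,0.0060,0,255],[-0.0056,0,0.0066,0,255],[-0.0050,0,0.0071,0,255],[-0.0043,0,0.0075,0,255],[-0.0036,0,0.0078,0,255],[-0.0029,0,0.0081,0,255],[-0.0022,0,0.0084,0,255],[-0.0014,0,0.0085,0,255]]'
```

```text
time: 36.05
ee_pos: [0.5832, 0.1076, 0.1953]
tool_rot: [-3.141, -0.001, -0.132]
ft_force: [0.6, 0.1, -0.2]
grip_width: 0.255
time: 36.55
ee_pos: [0.583, 0.1075, 0.1949]
tool_rot: [-3.142, -0.001, -0.132]
ft_force: [0.4, -1.1, 2.0]
grip_width: 0.169
time: 37.38
ee_pos: [0.4996, 0.119, 0.1857]
tool_rot: [-3.141, 0.0, -0.132]
ft_force: [0.9, 4.4, 3.2]
grip_width: 0.173
time: 38.22
ee_pos: [0.4545, 0.1253, 0.1143]
tool_rot: [-3.14, 0.002, -0.132]
ft_force: [-1.0, 8.9, 0.7]
grip_width: 0.171
```

Lower it the rest of the way, release, then press the tab with shut fingers.

```bash
python3 -m creep '[[-0.0005,0,0.004,0,255],[0,0,0.003,0,255],[0,0,0.003,0,255],[0,0,0.002,0,255],[0,0,0,0,255]]' 5
python3 -m creep '[[0,0,0,0,180],[0,0,0,0,180],[0,0,0,0,180],[0,0,-0.02,0,180],[0,0,-0.02,0,255],[0,0,0,0,255],[0,0,0,0,255],[0,0,0,0,255],[0,0,0,0,255],[0,0,0,0,255]]' 5
python3 -m creep '[[0,0,0.01,0,255],[0,0,0.006,0,255],[0,0,0.003,0,255],[0,0,0.002,0,255],[0,0,0.002,0,255],[0,0,0,0,255]]' 5
```

```text
time: 38.63
ee_pos: [0.4537, 0.1254, 0.1019]
tool_rot: [-3.141, 0.003, -0.132]
ft_force: [-0.9, 8.8, -0.1]
grip_width: 0.172
time: 39.47
ee_pos: [0.4545, 0.1243, 0.1423]
tool_rot: [3.141, 0.002, -0.132]
ft_force: [-0.4, 0.1, -0.6]
grip_width: 0.005
time: 39.97
ee_pos: [0.4551, 0.1244, 0.1201]
tool_rot: [3.141, 0.001, -0.132]
ft_force: [0.0, -0.7, -1.4]
grip_width: 0.006
```

```bash
python3 -m creep '[[0,0,0.002,0,255],[0,0,0.002,0,255],[0,0,0.002,0,255],[0,0,0,0,255]]' 5
```

```text
time: 40.3
ee_pos: [0.4558, 0.1247, 0.1171]
tool_rot: [-3.141, -0.001, -0.132]
ft_force: [-10.4, -1.9, 20.3]
grip_width: 0.005
```

Cap 3 is shut (stop at 0.117 m with 20 N). Next press tab 2 as a check, then tab 1.

```bash
python3 -m creep '[[0,0,-0.025,0,255],[0,-0.022,0,0,255],[0,-0.022,0,0,255],[0,-0.022,0,0,255],[0,-0.022,0,0,255],[0,0,0.01,0,255],[0,0,0.006,0,255],[0,0,0.003,0,255],[0,0,0.002,0,255],[0,0,0,0,255]]' 5
python3 -m creep '[[0,0,0.002,0,255],[0,0,0.002,0,255],[0,0,0.002,0,255],[0,0,0,0,255]]' 5
```

```text
time: 41.13
ee_pos: [0.4663, 0.2109, 0.1183]
tool_rot: [3.141, 0.002, -0.133]
ft_force: [-0.1, 0.7, 0.0]
grip_width: 0.008
time: 41.47
ee_pos: [0.467, 0.2113, 0.1164]
tool_rot: [-3.141, -0.0, -0.133]
ft_force: [-18.7, -5.5, 33.3]
grip_width: 0.007
```

```bash
python3 -m creep '[[0,0,-0.035,0,255],[0,0,-0.02,0,255],[0,-0.022,0,0,255],[0,-0.022,0,0,255],[0,-0.022,0,0,255],[0,-0.022,0,0,255],[0,0,0,0,255],[0,0,0,0,255]]' 5
python3 -c "
from h import *
snap('wrist','w22.png')"
```

```text
time: 42.13
ee_pos: [0.4785, 0.2988, 0.1673]
tool_rot: [3.141, 0.0, -0.131]
ft_force: [0.1, -0.1, -0.4]
grip_width: 0.007
```

View pics/w22.png

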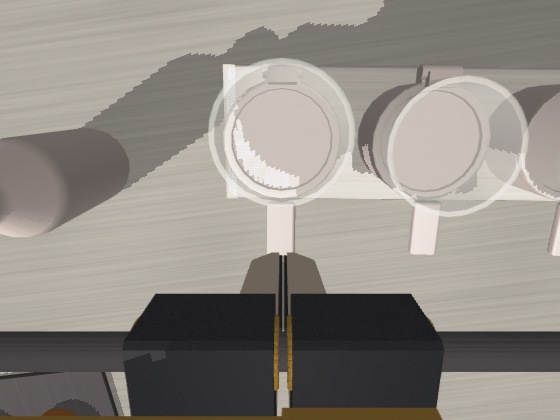

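Aligned with tab 1 (281,230). Press it down.

```bash
python3 -m creep '[[0,0,0.015,0,255],[0,0,0.008,0,255],[0,0,0.005,0,255],[0,0,0.005,0,255],[0,0,0.004,0,255],[0,0,0.004,0,255],[0,0,0.004,0,255],[0,0,0,0,255]]' 5
python3 -m creep '[[0,0,0.003,0,255],[0,0,0.002,0,255],[0,0,0.002,0,255],[0,0,0,0,255]]' 5
```

```text
time: 42.85
ee_pos: [0.4782, 0.2987, 0.1218]
tool_rot: [3.141, 0.001, -0.132]
ft_force: [-1.3, 0.5, 0.4]
grip_width: 0.003
time: 43.18
ee_pos: [0.4788, 0.2994, 0.1176]
tool_rot: [-3.141, -0.001, -0.132]
ft_force: [-6.2, -3.6, 13.2]
grip_width: 0.006
```

All caps press to the stop. Lift and verify with two views.

```bash
python3 -m creep '[[0,0,-0.03,0,255],[0,0,-0.04,0,255],[-0.004,0.012,-0.04,0,255],[-0.004,0.012,-0.04,0,255],[-0.004,0.012,-0.04,0,255],[-0.004,0.012,-0.01,0,255],[-0.004,0.012,0,0,255],[-0.004,0.012,0,0,255],[0,0,0,0,255],[0,0,0,0,255]]' 5
python3 -c "
from h import *
snap('wrist','w23.png')"
python3 -m creep '[[-0.004,0.024,0,0,255],[-0.004,0.024,0,0,255],[-0.004,0.024,0,0,255],[-0.004,0.024,0,0,255],[-0.004,0.024,0,0,255],[0,0,0,0,255],[0,0,0,0,255]]'
python3 -c "
from h import *
snap('wrist','w24.png');snap('scene','s24.png')"
```

```text
time: 44.02
ee_pos: [0.4455, 0.2309, 0.3151]
tool_rot: [-3.141, -0.001, -0.133]
ft_force: [-0.1, 0.2, 0.3]
grip_width: 0.006
time: 44.65
ee_pos: [0.41, 0.1145, 0.3148]
tool_rot: [-3.141, -0.0, -0.134]
ft_force: [-0.2, 1.2, -0.5]
grip_width: 0.004
```

View pics/w23.png

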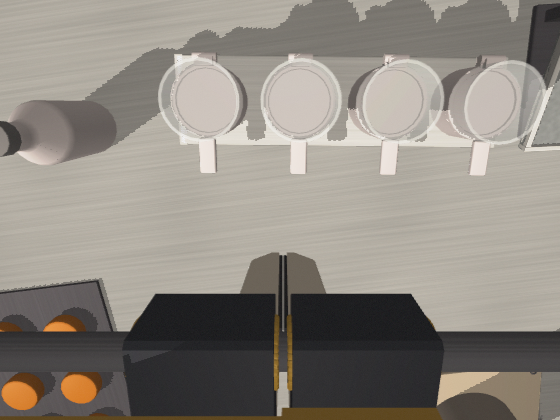

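View pics/w24.png

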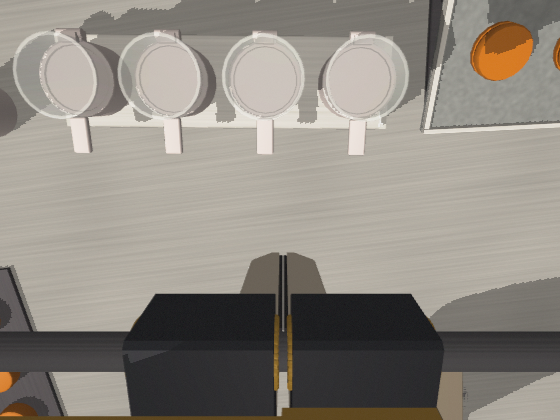

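View pics/s24.png

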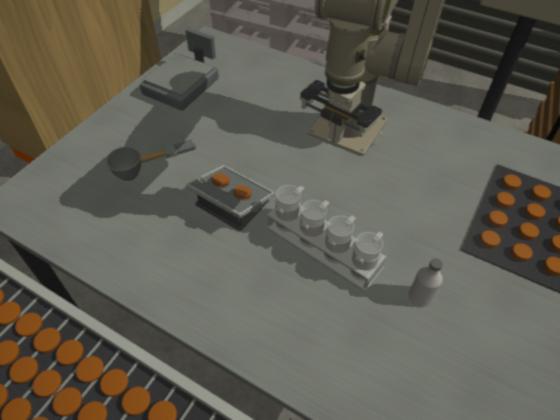

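```bash
python3 - <<'E'
from h import *
A=[(208,172.5),(299,173.5),(388.5,174.5),(479,174.5)];B=[(82.5,152),(174,153),(265,153.8),(357,154.5)]
T1,k1,_=load('w23');T2,k2,_=load('w24')
for a,b in zip(A,B):
    p,e=tri([ray(T1,k1,*a),ray(T2,k2,*b)]);print('tip',p.round(4),np.round(e,4))
# biscuits
T,k,f=load('w20');C=np.array([.508,-.1625,.064]);yw=-.08;s=np.deg2rad(20)
h=np.array([np.cos(yw),np.sin(yw),0]);by=np.array([-np.sin(yw),np.cos(yw),0]);bx=h*np.cos(s)+np.array([0,0,np.sin(s)]);n=np.cross(bx,by)
Q=C+.02*n
hsv=cv2.cvtColor(f,cv2.COLOR_BGR2HSV);m=((hsv[...,1]>150)&(hsv[...,2]>200)&(hsv[...,0]<22)).astype('uint8');m[:80]=0;m[180:]=0
m=cv2.morphologyEx(m,cv2.MORPH_OPEN,np.ones((3,3)))
for c in cv2.findContours(m,0,1)[0]:
    if cv2.contourArea(c)<300: continue
    P=[]
    for u,v in c[:,0]:
        o,d=ray(T,k,u,v);X=o+d*((Q-o)@n)/(d@n)-C;P.append([X@bx,X@by])
    (cx,cy),(w,hh),ang=cv2.fitEllipse(np.array(P,np.float32)*1000);print('board xy mm',round(cx,1),round(cy,1),'axes',round(w,1),round(hh,1))
E
```

```text
tip [0.4678 0.3016 0.1158] [0.0002 0.0002]
tip [0.4554 0.2133 0.1186] [0.0001 0.0001]
tip [0.443  0.1269 0.1187] [0.0001 0.0001]
tip [0.4309 0.0393 0.1181] [0.0002 0.0002]
board xy mm -1.3 -42.0 axes 49.4 49.9
board xy mm -0.1 42.9 axes 49.1 49.9
```

```bash
python3 - <<'E'
from h import *
c=snap('top','t25.png'); cv2.imwrite('pics/z6.png',cv2.resize(c['frame'][150:280,80:500],None,fx=1.9,fy=1.9))
E
```

```text
(no output)
```

View pics/z6.png

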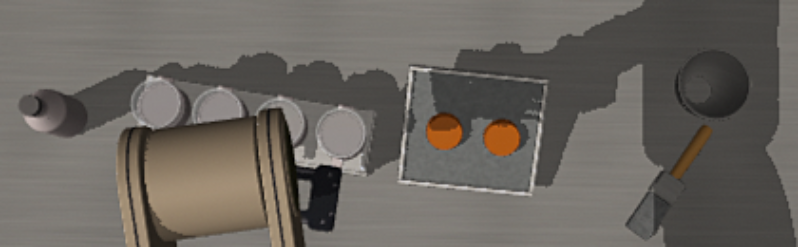

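Both biscuits lie apart inside the rim, the bystanders have not moved, and the gripper is clear. Handing in.

```bash
python3 -c "
from plant import arm
print(arm.finish_job(), arm.state()['time'])"
```

```text
the job is handed in; nothing more can be done
the job is handed in; nothing more can be done
```

The job is handed in at about 45 s. No verdict came back, so the result rests on my own last checks, and none of them failed.

- **Biscuits:** Tubes 3 and 4 held biscuits; tubes 1 and 2 were empty. I took both biscuits out and laid them on the board at about (−1, −42) and (0, +43) mm in board axes. Their outlines look round in the board's plane, which means they lie flat, and they are clear of each other and the rim.
- **Caps:** I shut caps 3 and 4 again and pressed cap 1, which stood ajar, fully down. I also pressed cap 2 as a check. With a push of 13 to 33 N, each tab stopped at 0.116–0.118 m. In two wrist-camera views the tab tips stood at 0.116–0.119 m, against about 0.118 m when shut.
- **Bystanders:** The bottle, brush and bowl looked unmoved in the last pictures. The gripper was clear of everything.
- **Disagreement in the measurements:** The first top and scene views put the board's rim about 7 mm too low. Two wrist views then gave the surface centre at 0.064 m, as the text says, and I placed the biscuits by those.

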